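# Close up the crayon rack

## Robot

A 6-joint arm with a two-finger parallel gripper is mounted at the origin on the work surface. World frame = base frame: x ahead of the robot, y to its left, z up, the work surface at z = 0. Lengths are in m, angles in degrees, forces in N, time in s.
With the tool pointing down it reaches from about 0.35 to 0.875 m from the base axis. Payload 4.2 kg.
Tool frame: the origin (TCP) lies on the front face of the gripper's body, between the roots of the fingers; the fingertips stand 70 mm ahead of it and the grasp point (between the pads) lies 51 mm ahead of it; z points along the fingers, y is the line along which they close (so a half turn about z gives the same grasp; the last joint's range is limited). The gripper opens to 87 mm and grips with 3 to 60 N. Pads are 19 mm wide; open, the fingers measure 117 mm over their backs; the gripper's body (75 mm by 190 mm) begins 51 mm behind the grasp point.
Start: joints at [14.817, 22.042, 0.453, 0, -68.411, -14.817], TCP at [0.625, 0, 0.292] pointing down, gripper open.
Joint ranges: [-179.83, 179.83], [-69.29, 118.12], [-61.27, 80.66], [-181.25, 117.63], [-171.15, -9.14], [-177.46, 177.46]. Speed limits (degrees/s): [159.86, 159.86, 180, 180, 180, 180].

## Interface

Orientations are given as a 3x3 rotation matrix whose columns are the frame's x, y, z axes.
In Python, from station import r gives the robot as it stands.
- The arm moves only by the shell command python3 -m pendant 'ROWS' [OPENING]. ROWS is JSON, a list of rows, each a list of 2 entries, a list of its own where there are three numbers: the shift along the tool's x, y, z in mm, then the turn, a rotation vector about the tool's x, y, z in rad. A call has 1 to 10 rows; each row is the pose to reach, as a shift and turn from the pose commanded when the call began, along the tool's axes at that moment; what a row does not reach only later rows make up. A row lasts 1/10 s, in which the tool goes at most 50 mm and 8.59 degrees, less where a joint would pass 70% of its speed; a pose out of reach is approached as far as the arm can. A call with a gripper value outside its range is refused whole. OPENING is the opening, from 0 (shut) to 1 (fully open), set as the call begins (- or left out, the last holds). The fingers move at their own pace and stop on an object; the grip force is fixed at half the most. Time passes only in rows, so rows that repeat a pose let the fingers close. It gives the time, the measured TCP pose, the force, the opening and the grip force at its end, in the units of the state.
- r.sense(): the state, without advancing time (a new reading comes with each control period).
- r.capture(name): name is "scene" or "side" or "wrist"; returns a dict with "frame" (420x560x3 uint8, red, green, blue), "vertical_fov" (degrees; the focal length in pixels is half the picture's height over the tangent of half this angle, whatever the lens; pixels are square), "cx", "cy" (the principal point, pixels), "distortion" ([k1, k2, p1, p2, k3] as OpenCV has them; the pictures are not rectified), "rvec" (rotation vector, rad) and "tvec" (3), from world to camera coordinates, as OpenCV has them. Camera axes: x right, y down, z forward; pixel columns grow to the right and rows downward; lengths in m; the calibration is good to about 2 mm. A picture is of the moment at which its call begins. There is no depth.
- r.finish_job(): hands the job in; it is judged then, once.
The state is a dict: "time_s": time; "joints": joint angles; "joint_velocities": joint speeds; "effort": joint torques, N m; "tcp_pos": TCP position; "ee_rot": TCP orientation; "wrist_force": force on the tool from outside, world axes, zero at the start; "moment": the same for the moment, N m; "gripper_width": opening from 0.0 (shut) to 1.0 (fully open); "gripper_force": force on a finger pad.
Only numpy, scipy, OpenCV 4.12 (cv2) and the standard library are available. Lean on these libraries where they do the work, as an engineer would, in place of code of your own. Each camera call takes 0.05 s, during which the arm holds its last target. There are 200 camera calls.

## Task

Close up the crayon rack: lay the loose crayon fully down in the rack's empty angled slot with its pointed end uppermost, and move the tin from in front of the rack to stand upright midway between the bowl and the plant pot, in line with them. Then slide the rack's keeper up the slope until it clicks fully home over the crayons. Leave the bowl, the pot and the crayons already in the rack where they are.

Things in the scene. Friction and masses are not known exactly. Their poses are not given: they have to be found in the camera images.
- rack: Wooden crayon rack with aluminium side rails, fixed; 196 mm wide (y), 180 deep (x), 150 high. Its bed slopes 25 degrees, low end at -x (towards the robot at yaw 0). Origin on the table under the middle of the bed, z up. Three equal slots run straight up the slope side by side; two hold crayons, one is empty (which one varies).
- bed: Frame of the sloping bed, 110 mm above the rack's origin: x up the slope along the slots, y across the rack, z square off the slope. Origin: centre of the middle slot at the height of a seated crayon's axis. Slot centres at y = -52, 0, +52 mm. A seated crayon has its origin at bed x = 0 (up to 20 mm higher is fine), z = 0. Side rails: y = +-92 mm, 12 mm wide, top at z = -13 mm.
- cross_rail (a point): Top centre of the lower of two cross rails, 14 mm thick along x, at bed x = -42 and +42 mm; the slots are 32 mm wide notches in them (floor z = -13 mm, teeth up to z = +5 mm). Between the rails is open space for fingers, bed x = -35 to +35 mm. A foot lip at bed x = -72 to -79 mm (top z = -2 mm) keeps crayons from sliding off.
- keeper (a joint): Keeper: aluminium bridge over the whole rack that slides up the slope (bed +x). Value in m: 0 at the bottom, 0.055 fully home. Its bar (196 mm along y, 14 mm thick) has its middle at bed x = -0.100 + value, z = +17 to +31 mm, 4 mm over seated crayons. A spring ball resists (about 9 N) from 0.039, and past 0.050 snaps it to the stop and holds it.
- keeper_tab (a point): Middle of the lower face (facing bed -x, to be pushed) of the keeper's upright thumb tab, 64 mm wide (y), 10 mm thick, from bed z = +30 to +56 mm. The face is flush with the bar's lower face, so both can be pushed. It is at bed x = -0.107 + keeper value, y = 0, z = +43 mm.
- crayon: The loose jumbo crayon, lying on the table: dark wooden square barrel 26 x 26 mm, 140 mm long in all, the last 26 mm a blunt pale cone. Origin at mid-length on its axis (13 mm above the table while lying); x points to the pointed end.
- crayon_tip (a point): Pointed end of the loose crayon, 70 mm from its origin along its x.
- racked_a: A crayon of the same kind already seated in one of the slots; origin at mid-length on its axis, x to its point.
- racked_b: The other crayon already seated in another slot; same frame.
- tin: Plain closed aluminium tin, upright cylinder 58 mm in diameter, 130 mm high, standing in front of the rack's low end. Origin: centre of its underside.
- bowl: Turquoise ceramic bowl, rim 110 mm in diameter, 50 mm high, on the table. Origin: centre of its underside; its x axis points to the plant pot.
- pot: Terracotta plant pot with a small round plant, 90 mm in diameter at the rim, 70 mm high (the plant reaches 95 mm), 210 mm from the bowl centre to centre along the bowl's x. Origin: centre of its underside.
Not all that is in view belongs to the job. Of the things that look like the tin, take the one that is farthest to the robot's left at the start.

How it is judged (in metres and radians):
On the way, in this order (a step that is already met when the one before it is completed fails the run):
1. with the keeper still down, the crayon lies in the empty slot, point up, and the tin stands between bowl and pot ((y of crayon in the frame of bed between -0.058 and -0.046 m or y of crayon in the frame of bed between -0.006 and 0.006 m or y of crayon in the frame of bed between 0.046 and 0.058 m) and z of crayon in the frame of bed between -0.005 and 0.005 m and x of crayon in the frame of bed between -0.008 and 0.022 m and x of crayon_tip in the frame of bed above 0.05 m and angle between the x axis of crayon and the x axis of bed, either way round below 0.1 rad and x of tin in the frame of bowl between 0.09 and 0.12 m and y of tin in the frame of bowl between -0.015 and 0.015 m and height (world z) of tin below 0.006 m and angle between tin's own z axis and vertical below 0.08 rad and value of joint keeper below 0.035 m), for 0.2 s.
2. the keeper has clicked home (value of joint keeper above 0.0525 m), for 0.2 s.
At the end, for the whole second after the job is handed in: Crayon at rest in the empty slot, point up (6 mm sideways, 5 mm off the floor, -8 to +22 mm along the slot, 0.1 rad); tin upright on the table within 15 mm of midway between bowl and pot, along and across their line; keeper within 2.5 mm of its home stop ((y of crayon in the frame of bed between -0.058 and -0.046 m or y of crayon in the frame of bed between -0.006 and 0.006 m or y of crayon in the frame of bed between 0.046 and 0.058 m) and z of crayon in the frame of bed between -0.005 and 0.005 m and x of crayon in the frame of bed between -0.008 and 0.022 m and x of crayon_tip in the frame of bed above 0.05 m and angle between the x axis of crayon and the x axis of bed, either way round below 0.1 rad and x of tin in the frame of bowl between 0.09 and 0.12 m and y of tin in the frame of bowl between -0.015 and 0.015 m and height (world z) of tin below 0.006 m and angle between tin's own z axis and vertical below 0.08 rad and value of joint keeper above 0.0525 m and linear speed of each of crayon, tin below 0.02 m/s); the robot touches nothing.
It fails at once if the bowl is moved more than 12 mm (distance of bowl from where it was at the start of the episode above 0.012 m).
It fails at once if the plant pot is moved more than 12 mm (distance of pot from where it was at the start of the episode above 0.012 m).
It fails at once if the one racked crayon is moved more than 12 mm (distance of racked_a from where it was at the start of the episode above 0.012 m).
It fails at once if the other racked crayon is moved more than 12 mm (distance of racked_b from where it was at the start of the episode above 0.012 m).
It fails at once if the tin is tipped over (angle between tin's own z axis and vertical above 0.6 rad).
It also fails if it takes over 61 s, if anything falls off the work surface, if the arm or the gripper's body presses on something with over 40 N, if the wrist force passes 120 N, or if a joint passes its speed limit or range.

## Working session

There is one attempt and no reset: what is moved stays moved. The work goes in short steps, Python scripts to look and compute and a shell command to move; the robot and the scene stay as the last step left them, time stands still between calls to the robot, and variables do not carry over. Pictures are saved under pics/ and viewed, at most 10 in all, crops included, and the job is handed in when it is done.

```bash
ls; mkdir -p pics; cat > h.py <<'E'
import numpy as np, cv2, pickle
from station import r
def cap(n,save=None):
    c=r.capture(n); f=c["frame"]; h=f.shape[0]
    fl=h/2/np.tan(np.radians(c["vertical_fov"])/2)
    c["K"]=np.array([[fl,0,c["cx"]],[0,fl,c["cy"]],[0,0,1.]]); c["D"]=np.array(c["distortion"],float)
    c["rvec"]=np.array(c["rvec"],float);c["tvec"]=np.array(c["tvec"],float)
    if save:
        cv2.imwrite(f"pics/{save}.png",cv2.cvtColor(f,cv2.COLOR_RGB2BGR)); pickle.dump(c,open(f"pics/{save}.pkl","wb"))
    return c
def load(s): return pickle.load(open(f"pics/{s}.pkl","rb"))
def rays(c,px):
    u=cv2.undistortPoints(np.array(px,float).reshape(-1,1,2),c["K"],c["D"]).reshape(-1,2)
    R=cv2.Rodrigues(c["rvec"])[0]; d=np.c_[u,np.ones(len(u))]@R; o=-R.T@c["tvec"].ravel()
    return o,d
def onz(c,px,z):
    o,d=rays(c,px); return o+d*((z-o[2])/d[:,2])[:,None]
def proj(c,P): return cv2.projectPoints(np.array(P,float).reshape(-1,1,3),c["rvec"],c["tvec"],c["K"],c["D"])[0].reshape(-1,2)
def tri(cs,pxs):
    A=np.zeros((3,3));b=np.zeros(3)
    for c,p in zip(cs,pxs):
        o,d=rays(c,[p]);d=d[0]/np.linalg.norm(d[0]);M=np.eye(3)-np.outer(d,d);A+=M;b+=M@o
    return np.linalg.solve(A,b)
E
python3 - <<'E'
from h import *
a=cap("scene","scene0");b=cap("side","side0");w=cap("wrist","wrist0")
for c in(a,b,w): print(rays(c,[(280,210)]),c["D"],c["vertical_fov"])
f=np.hstack([a["frame"],b["frame"]])
print(r.sense()["time_s"])
E
```

```text
pics
(array([ 0.98095106, -0.36328597,  0.90718933]), array([[-0.44185089,  0.35188662, -0.8252244 ]])) [-0.0372531  0.         0.         0.         0.       ] 49.39531104153993
(array([ 0.34941894, -0.9733942 ,  0.93112644]), array([[ 0.15229658,  0.74102777, -0.65403267]])) [-0.12626333  0.          0.          0.          0.        ] 45.86243759356125
(array([ 0.62529978, -0.07468817,  0.38311051]), array([[ 0.00649606,  0.27690944, -0.96093564]])) [0.02434114 0.         0.         0.         0.        ] 65.55300138625616
0.15
```

View pics/scene0.png

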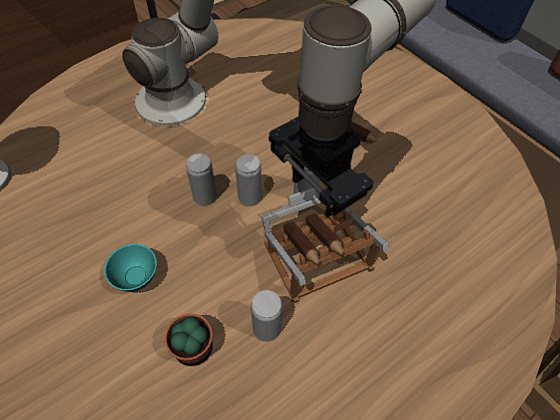

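View pics/side0.png

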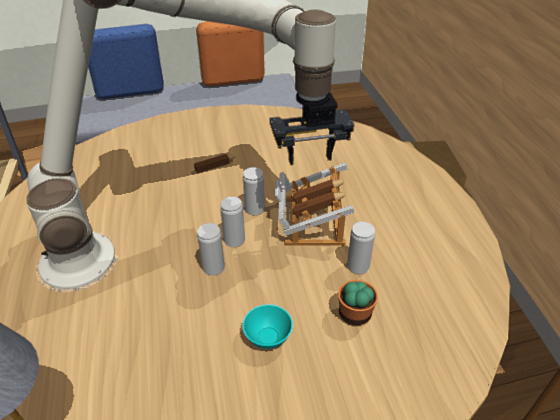

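```bash
python3 - <<'E'
from h import *
np.set_printoptions(precision=3,suppress=True)
a=load("scene0");b=load("side0");w=load("wrist0")
print("side tins",onz(b,[(210,232),(232,205),(253,174),(362,231)],.13))
print("scene tins",onz(a,[(200,162),(248,164),(267,301)],.13))
print("cray",onz(b,[(197,168),(232,159)],.013), "bowl",onz(a,[(131,267)],.05),onz(b,[(268,326)],.05),"pot",onz(a,[(189,337)],.07),onz(b,[(358,298)],.07))
print("rack keeper ends etc",onz(a,[(265,220),(385,245)],.1))
i=cv2.imread("pics/side0.png")
c1=cv2.resize(i[140:290,165:385],None,fx=3.6,fy=3.6,interpolation=cv2.INTER_CUBIC)
cv2.imwrite("pics/c1.png",c1)
E
```

```text
side tins [[ 0.358 -0.108  0.13 ]
 [ 0.423 -0.021  0.13 ]
 [ 0.496  0.095  0.13 ]
 [ 0.709 -0.181  0.13 ]]
scene tins [[ 0.357 -0.098  0.13 ]
 [ 0.424 -0.015  0.13 ]
 [ 0.711 -0.171  0.13 ]]
cray [[0.349 0.322 0.013]
 [0.464 0.346 0.013]] bowl [[ 0.455 -0.337  0.05 ]] [[ 0.451 -0.342  0.05 ]] pot [[ 0.663 -0.316  0.07 ]] [[ 0.657 -0.325  0.07 ]]
rack keeper ends etc [[ 0.551 -0.06   0.1  ]
 [ 0.745  0.103  0.1  ]]
```

View pics/c1.png

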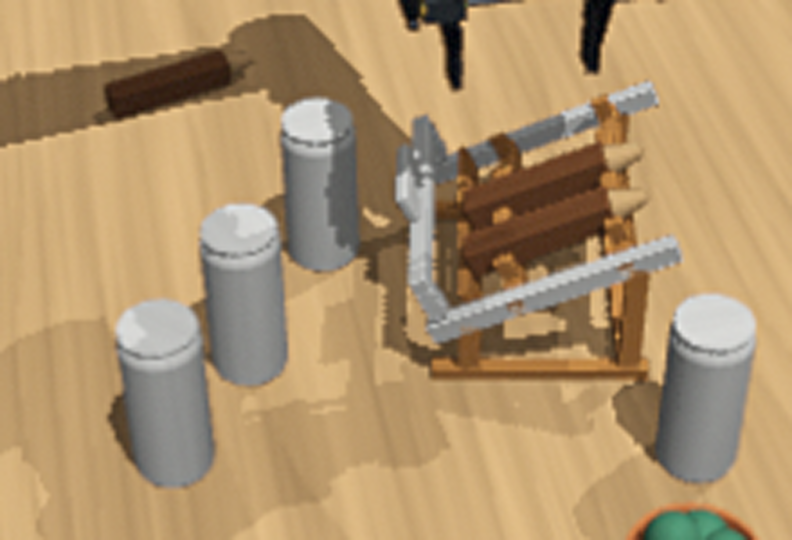

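View pics/wrist0.png

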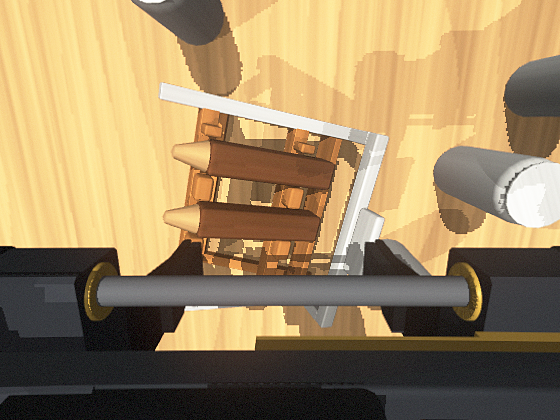

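Tins (side-view lid pixels): (210,232), (232,205), (253,174), (362,231). The one meant is (253,174) at y≈+0.095: it is farthest left and stands at the rack's low end, as the crop confirms. The crayon lies at side (212,162), with its point toward +x. The wrist view (rack from x=160–385) shows the two racked crayons, so the empty slot is the +y one, at the bottom of the picture.

```bash
python3 - <<'E'
from h import *
s=r.sense(); R=np.array(s["ee_rot"]); print(R.round(3),s["tcp_pos"],s["wrist_force"])
print((R.T@(np.array([.405,.30,.30])-s["tcp_pos"])*1000).round(0))
w=load("wrist0"); print(cv2.Rodrigues(w["rvec"])[0].round(3))
E
```

```text
[[-0.    -1.    -0.002]
 [-1.     0.    -0.   ]
 [ 0.     0.002 -1.   ]] [6.24665614e-01 2.81188247e-05 2.91444990e-01] [ 0.09921173 -0.80757475 -0.19641392]
[-300.  220.   -8.]
[[-1.     0.001  0.002]
 [ 0.001  0.963  0.27 ]
 [-0.001  0.27  -0.963]]
```

```bash
python3 -m pendant '[[[-37,27,0],[0,0,0.14]],[[-75,55,0],[0,0,0.28]],[[-112,82,0],[0,0,0.42]],[[-150,110,0],[0,0,0.56]],[[-187,137,0],[0,0,0.7]],[[-225,165,0],[0,0,0.84]],[[-262,192,0],[0,0,0.98]],[[-300,220,-8],[0,0,1.12]],[[-300,220,-8],[0,0,1.26]],[[-300,220,-8],[0,0,1.36]]]' && python3 - <<'E'
from h import *
a=cap("scene","scene1");b=cap("side","side1");w=cap("wrist","wrist1")
z=lambda c,x0,x1,y0,y1,s:cv2.resize(cv2.cvtColor(c["frame"],4)[y0:y1,x0:x1],(s*(x1-x0),s*(y1-y0)),interpolation=cv2.INTER_CUBIC)
A=z(a,255,395,180,305,4)   # 560x500
cv2.imwrite("pics/c2.png",A)
w0=load("wrist0"); cv2.imwrite("pics/c3.png",z(w0,140,400,70,270,3))
print(r.sense()["time_s"])
E
```

```text
time_s: 1.15
tcp_pos: [0.4036, 0.3018, 0.3005]
ee_rot: [[-0.978, -0.207, 0.0], [-0.207, 0.978, 0.001], [-0.0, 0.001, -1.0]]
wrist_force: [0.7, -0.6, -0.8]
gripper_width: 1.0
gripper_force: 0.0
1.3
```

View pics/c2.png

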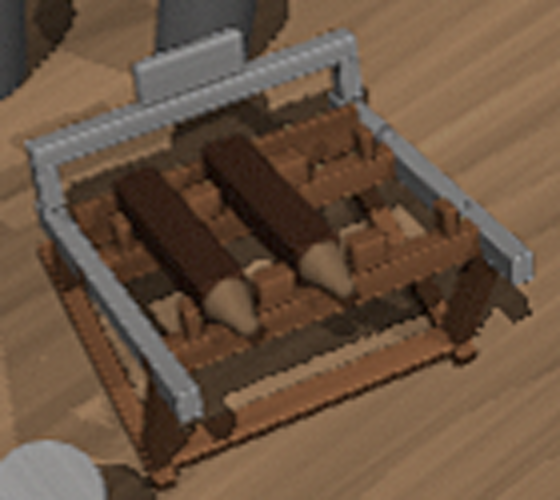

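View pics/wrist1.png

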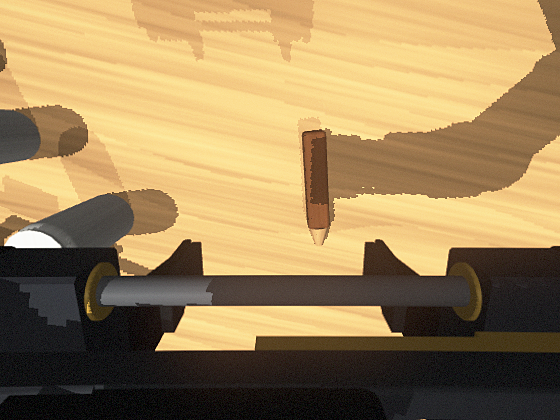

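```bash
python3 - <<'E'
from h import *
np.set_printoptions(precision=4,suppress=True,linewidth=200)
w=load("wrist1");f=w["frame"].astype(int)
for y in (150,185,215): print(y,[tuple(int(t) for t in f[y,x]) for x in range(297,338,2)])
print([tuple(int(t) for t in f[y,314]) for y in range(124,136)],[tuple(int(t) for t in f[y,319]) for y in range(220,250,2)])
hsv=cv2.cvtColor(w["frame"],cv2.COLOR_RGB2HSV)
m=((f[...,0]<175)&(f[...,0]>1.75*f[...,1])).astype(np.uint8); m[:, :290]=0;m[:,350:]=0;m[250:]=0
m=cv2.morphologyEx(m,cv2.MORPH_OPEN,np.ones((3,3)))
for y in range(130,230,12): x=np.flatnonzero(m[y]); print(y,x.min() if len(x) else 0,x.max() if len(x) else 0)
E
```

```text
150 [(247, 213, 139), (250, 210, 139), (238, 187, 121), (96, 66, 39), (143, 90, 51), (154, 96, 55), (158, 96, 62), (97, 61, 41), (95, 62, 37), (102, 68, 42), (102, 65, 39), (105, 68, 45), (103, 67, 44), (107, 69, 44), (89, 53, 29), (160, 115, 78), (157, 118, 81), (150, 116, 69), (154, 114, 78), (158, 121, 77), (160, 119, 76)]
185 [(248, 216, 139), (247, 207, 138), (247, 208, 138), (246, 201, 132), (74, 45, 26), (140, 86, 51), (158, 97, 57), (95, 64, 40), (93, 56, 37), (97, 63, 37), (101, 66, 42), (101, 67, 40), (100, 67, 44), (98, 60, 36), (93, 58, 29), (73, 43, 25), (158, 122, 78), (153, 117, 73), (157, 117, 77), (155, 122, 78), (155, 120, 78)]
215 [(244, 203, 134), (243, 201, 131), (244, 203, 132), (245, 202, 130), (255, 214, 141), (81, 49, 29), (147, 95, 55), (155, 101, 65), (150, 92, 58), (151, 92, 55), (156, 95, 60), (152, 90, 61), (160, 97, 60), (157, 95, 57), (159, 98, 55), (133, 84, 54), (120, 92, 60), (145, 108, 71), (143, 104, 69), (247, 196, 127), (237, 189, 124)]
[(244, 203, 131), (245, 207, 131), (243, 201, 133), (241, 197, 126), (247, 205, 133), (255, 199, 128), (80, 53, 35), (82, 55, 40), (117, 74, 45), (133, 85, 53), (136, 84, 50), (144, 90, 55)] [(153, 99, 60), (148, 88, 51), (151, 92, 58), (159, 99, 62), (63, 42, 26), (254, 213, 138), (241, 195, 129), (241, 197, 129), (238, 191, 119), (241, 199, 128), (242, 201, 132), (241, 196, 131), (234, 187, 119), (248, 208, 138), (250, 219, 141)]
130 0 0
142 0 0
154 0 0
166 0 0
178 0 0
190 0 0
202 0 0
214 0 0
226 0 0
```

```bash
python3 - <<'E'
from h import *
z=lambda c,x0,x1,y0,y1,s:cv2.resize(cv2.cvtColor(c["frame"],4)[y0:y1,x0:x1],(s*(x1-x0),s*(y1-y0)),interpolation=cv2.INTER_CUBIC)
A=z(load("wrist0"),150,400,75,275,3)
cv2.imwrite("pics/c3.png",A)
E
```

```text
(no output)
```

View pics/c3.png

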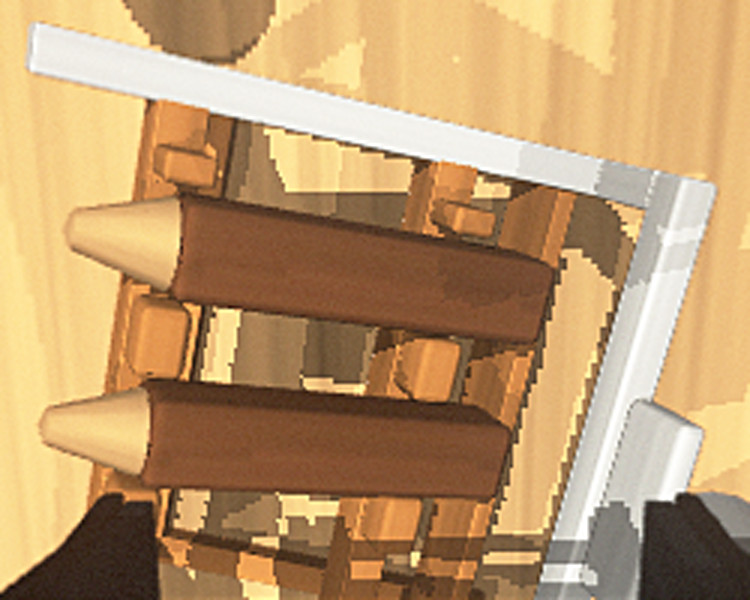

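```bash
cat > rack.py <<'E'
from h import *
from scipy.optimize import least_squares
t=np.radians(25)
def bed(p,B):
    x,y,psi=p; Rz=cv2.Rodrigues(np.array([0,0,psi]))[0]
    Ry=np.array([[np.cos(t),0,-np.sin(t)],[0,1,0],[np.sin(t),0,np.cos(t)]])
    return np.array([x,y,.11])+np.array(B)@(Rz@Ry).T
E
python3 - <<'E'
from rack import *
np.set_printoptions(precision=4,suppress=True,linewidth=200)
w1=load("wrist1");w0=load("wrist0");s1=load("scene1")
P=onz(w1,[(314.2,150),(316.2,185),(317.5,215),(314,130.5)],.026); T=onz(w1,[(319.5,245)],.013)[0]
print(P,T,np.linalg.norm(T-P[3]))
d=(P[2]-P[0])[:2];print("yaw",np.degrees(np.arctan2(d[1],d[0])), np.degrees(np.arctan2(*(T-P[3])[[1,0]])), "centre",(T+P[3])/2)
W=lambda x,y:(150+x/3,75+y/3)
S=lambda x,y:(255+x/4,180+y/4)
# keeper bar / tab corners in bed frame (keeper 0), crayons: tip & barrel-cone corner & butt corners with slide unknown
H=.098
obs=[(w0,W(714,184),[-.107,-H,.031]),(w0,W(656,170),[-.093,-H,.031]),
(w0,W(703,430),[-.107,-.032,.056]),(w0,W(640,400),[-.097,-.032,.056]),
(s1,S(345,30),[-.107,H,.031]),(s1,S(358,42),[-.093,H,.031]),(s1,S(30,146),[-.107,-H,.031]),(s1,S(40,155),[-.093,-H,.031]),
(s1,S(137,70),[-.097,-.032,.056]),(s1,S(242,37),[-.097,.032,.056]),(s1,S(240,30),[-.107,.032,.056])]
cr=[(w0,W(65,232),-.052,'a',[.07,0,0]),(w0,W(40,420),0,'b',[.07,0,0]),(s1,S(256,333),-.052,'a',[.07,0,0]),(s1,S(350,292),0,'b',[.07,0,0]),
(w0,W(548,265),-.052,'a',[-.07,-.013,.013]),(w0,W(537,342),-.052,'a',[-.07,.013,.013]),
(w0,W(510,428),0,'b',[-.07,-.013,.013]),(w0,W(490,497),0,'b',[-.07,.013,.013]),
(w0,W(182,197),-.052,'a',[.044,-.013,.013]),(w0,W(150,380),0,'b',[.044,-.013,.013]),
(s1,S(117,178),-.052,'a',[-.07,-.013,.013]),(s1,S(160,168),-.052,'a',[-.07,.013,.013]),(s1,S(206,142),0,'b',[-.07,-.013,.013]),(s1,S(248,135),0,'b',[-.07,.013,.013])]
def res(q,raw=False):
    o=[]
    for c,px,B in obs: o.append(proj(c,bed(q[:3],B))[0]-px)
    for c,px,y,k,B in cr: o.append(proj(c,bed(q[:3],[B[0]+q[3+(k=='b')],B[1]+y,B[2]]))[0]-px)
    o=np.array(o); return o if raw else o.ravel()
q=least_squares(res,[.64,.03,.2,0,0],loss="soft_l1"); print(q.x,np.degrees(q.x[2]),"deg");print(res(q.x,True).round(1).tolist())
E
```

```text
[[0.3609 0.3259 0.026 ]
 [0.3989 0.3374 0.026 ]
 [0.4334 0.3474 0.026 ]
 [0.3405 0.3207 0.026 ]] [0.4744 0.3614 0.013 ] 0.14054508689330356
yaw 16.582853358615665 16.931573685917844 centre [0.4075 0.3411 0.0195]
[ 0.6644  0.0131 -0.2216 -0.0067 -0.0064] -12.696221678566642 deg
[[-2.5, -0.9], [4.6, 0.9], [-2.4, -1.7], [9.8, 7.5], [0.9, 0.3], [0.7, -0.1], [-1.0, 0.1], [-1.2, 0.9], [0.5, 1.4], [1.1, 0.1], [-0.4, -0.0], [-2.0, -2.2], [-2.6, 0.3], [-1.2, 0.2], [-0.5, 1.0], [3.1, -0.1], [-0.7, 1.8], [1.0, -0.6], [0.9, 1.5], [0.3, 1.0], [-0.2, 6.1], [-1.9, 0.6], [-1.6, -1.0], [-2.1, 1.6], [-1.8, -0.7]]
```

```bash
python3 - <<'E'
from rack import *
np.set_printoptions(precision=4,suppress=True,linewidth=200)
w0=load("wrist0");s1=load("scene1")
W=lambda x,y:(150+x/3,75+y/3)
S=lambda x,y:(255+x/4,180+y/4)
H=.098
obs=[(w0,W(714,184),[-.107,-H,.031]),
(w0,W(703,430),[-.107,-.032,.056]),(w0,W(640,400),[-.097,-.032,.031]),
(s1,S(345,30),[-.107,H,.031]),(s1,S(358,42),[-.093,H,.031]),(s1,S(30,146),[-.107,-H,.031]),(s1,S(40,155),[-.093,-H,.031]),
(s1,S(137,70),[-.097,-.032,.056]),(s1,S(242,37),[-.097,.032,.056]),(s1,S(240,30),[-.107,.032,.056])]
cr=[(w0,W(65,232),-.052,'a',[.07,0,0]),(w0,W(40,420),0,'b',[.07,0,0]),(s1,S(256,333),-.052,'a',[.07,0,0]),(s1,S(350,292),0,'b',[.07,0,0]),
(w0,W(537,342),-.052,'a',[-.07,.013,.013]),
(w0,W(490,497),0,'b',[-.07,.013,.013]),
(s1,S(117,178),-.052,'a',[-.07,-.013,.013]),(s1,S(160,168),-.052,'a',[-.07,.013,.013]),(s1,S(206,142),0,'b',[-.07,-.013,.013]),(s1,S(248,135),0,'b',[-.07,.013,.013])]
def fit(use):
  O=[o for o in obs if o[0] in use] if 0 else [o for o in obs if any(o[0] is u for u in use)]
  C=[o for o in cr if any(o[0] is u for u in use)]
  def res(q,raw=False):
    o=[proj(c,bed(q[:3],B))[0]-px for c,px,B in O]+[proj(c,bed(q[:3],[B[0]+q[3+(k=='b')],B[1]+y,B[2]]))[0]-px for c,px,y,k,B in C]
    o=np.array(o); return o if raw else o.ravel()
  q=least_squares(res,[.64,.03,-.2,0,0],loss="soft_l1"); print(q.x,np.degrees(q.x[2]),res(q.x,True).round(1).tolist())
fit([w0,s1]);fit([s1]);fit([w0])
E
```

```text
[ 0.6624  0.0141 -0.223  -0.0054 -0.0049] -12.775892199595491 [[-0.2, 0.5], [-0.1, -0.4], [-6.0, -1.0], [0.7, -0.4], [0.6, -0.9], [-1.1, -0.8], [-1.3, -0.0], [0.4, 0.5], [1.0, -0.7], [-0.6, -0.8], [-1.0, -1.2], [-1.9, 1.3], [-1.2, -0.5], [-0.4, 0.4], [0.3, 2.8], [1.6, 2.5], [-1.9, -0.1], [-1.5, -1.6], [-2.0, 1.0], [-1.7, -1.2]]
[ 0.6635  0.0151 -0.2192 -0.0028 -0.0043] -12.558653897615379 [[1.1, -0.4], [1.0, -0.8], [-0.5, -0.5], [-0.7, 0.3], [0.9, 0.7], [1.4, -0.5], [-0.1, -0.7], [0.3, 0.5], [0.6, 0.6], [-0.8, 0.8], [-0.5, -0.8], [-1.3, 1.3], [-1.0, -0.9]]
[ 0.6621  0.0137 -0.2249 -0.0054 -0.0054] -12.885975166964606 [[0.4, 0.2], [0.3, -0.6], [-5.6, -1.3], [-0.3, -1.9], [-0.8, 0.7], [0.8, 2.5], [2.3, 2.3]]
```

```bash
python3 -m pendant '[[[-6,19,45],[0,0,-0.04]],[[-12,38,90],[0,0,-0.084]],[[-12,38,130],[0,0,-0.084]],[[-12,38,160],[0,0,-0.084]],[[-12,38,170],[0,0,-0.084]],[[-12,38,170],[0,0,-0.084]],[[-12,38,170],[0,0,-0.084]]]' 0.8; python3 -c "
from h import *
s=r.sense();print(s['tcp_pos'],np.array(s['ee_rot']).round(4))
T=np.array([.4075,.341,.072]);print((np.array(s['ee_rot']).T@(T-s['tcp_pos'])*1e3).round(1))"
```

```text
time_s: 2.0
tcp_pos: [0.4096, 0.3403, 0.1316]
ee_rot: [[-0.957, -0.291, 0.002], [-0.291, 0.957, 0.002], [-0.002, 0.001, -1.0]]
wrist_force: [-0.9, -0.1, -0.0]
gripper_width: 0.803
gripper_force: 0.0
[0.4096467  0.34026156 0.13160218] [[-0.9566 -0.2913  0.0018]
 [-0.2913  0.9566  0.0018]
 [-0.0022  0.0013 -1.    ]]
[ 2.   1.3 59.6]
```

```bash
python3 -m pendant '[[[1,1,30],[0,0,0]],[[2,1,50],[0,0,0]],[[2,1,59],[0,0,0]],[[2,1,59],[0,0,0]]]' 0.8; python3 -m pendant '[[[0,0,0],[0,0,0]],[[0,0,0],[0,0,0]],[[0,0,0],[0,0,0]],[[0,0,0],[0,0,0]],[[0,0,0],[0,0,0]],[[0,0,0],[0,0,0]]]' 0
```

```text
time_s: 2.4
tcp_pos: [0.4069, 0.3403, 0.0717]
ee_rot: [[-0.957, -0.291, 0.0], [-0.291, 0.957, 0.0], [-0.0, 0.0, -1.0]]
wrist_force: [0.7, 0.6, 0.6]
gripper_width: 0.798
gripper_force: 0.0
time_s: 3.0
tcp_pos: [0.4066, 0.3401, 0.0714]
ee_rot: [[-0.957, -0.291, 0.0], [-0.291, 0.957, 0.0], [-0.0, 0.0, -1.0]]
wrist_force: [-0.4, -0.1, 0.1]
gripper_width: 0.341
gripper_force: 0.0
```

```bash
python3 -m pendant '[[[0,0,0],[0,0,0]],[[0,0,0],[0,0,0]],[[0,0,0],[0,0,0]],[[0,0,0],[0,0,0]]]' 0; python3 -m pendant '[[[0,0,-50],[0,0,0]],[[0,0,-100],[0,0,0]],[[0,0,-150],[0,0,0]],[[0,0,-190],[0,0,0]],[[0,0,-200],[0,0,0]],[[0,0,-200],[0,0,0]]]' ; python3 - <<'E'
from rack import *
np.set_printoptions(precision=4,suppress=True,linewidth=200)
s=r.sense();R=np.array(s['ee_rot']);p=np.array(s['tcp_pos'])
w=cap("wrist","wrist2")
# target: tool x=-bedx, y=+bedy, z=-bedz ; crayon axis 59mm ahead of TCP; grasp offset ~0
psi=np.radians(-12.75);q=(.663,.0143,psi)
o=bed(q,[0,0,0]);B=np.array([bed(q,e)-o for e in np.eye(3)]).T
RT=np.c_[-B[:,0],B[:,1],-B[:,2]]
for name,b in (("above",[.008,.052,.059+.10]),("seat",[.008,.052,.059])):
    T=bed(q,b); print(name,T,(R.T@(T-p)*1e3).round(1),cv2.Rodrigues(R.T@RT)[0].ravel())
E
```

```text
time_s: 3.4
tcp_pos: [0.4067, 0.3403, 0.0714]
ee_rot: [[-0.957, -0.291, 0.0], [-0.291, 0.957, 0.0], [-0.0, 0.0, -1.0]]
wrist_force: [-0.8, 1.0, 0.6]
gripper_width: 0.295
gripper_force: 30.0
time_s: 4.0
tcp_pos: [0.4066, 0.3402, 0.2726]
ee_rot: [[-0.957, -0.29, 0.002], [-0.29, 0.957, 0.003], [-0.002, 0.002, -1.0]]
wrist_force: [-0.5, 0.5, -1.3]
gripper_width: 0.3
gripper_force: 30.0
above [0.616  0.0782 0.2575] [-124.3 -311.5   14.7] [ 0.1157 -0.4249  0.5081]
seat [0.6572 0.0689 0.1669] [-160.8 -332.6  105.3] [ 0.1157 -0.4249  0.5081]
```

```bash
python3 -m pendant '[[[-15,-39,0],[0.014,-0.053,0.064]],[[-31,-78,0],[0.029,-0.106,0.127]],[[-46,-117,0],[0.043,-0.159,0.19]],[[-62,-156,4],[0.058,-0.212,0.254]],[[-78,-195,8],[0.072,-0.265,0.318]],[[-93,-234,10],[0.087,-0.319,0.381]],[[-109,-273,12],[0.101,-0.372,0.445]],[[-120,-300,14],[0.116,-0.425,0.508]],[[-124,-311,15],[0.116,-0.425,0.508]],[[-124,-311,15],[0.116,-0.425,0.508]]]'; python3 -m pendant '[[[0,0,0],[0,0,0]],[[0,0,0],[0,0,0]]]'; cat > m.py <<'E'
from rack import *
import sys
np.set_printoptions(precision=4,suppress=True,linewidth=200)
def tgt(b,tag=None,q=(.663,.0143,np.radians(-12.75))):
    s=r.sense();R=np.array(s['ee_rot']);p=np.array(s['tcp_pos'])
    o=bed(q,[0,0,0]);B=np.array([bed(q,e)-o for e in np.eye(3)]).T
    RT=np.c_[-B[:,0],B[:,1],-B[:,2]]; T=bed(q,b)
    print(tag or b,(R.T@(T-p)*1e3).round(1),cv2.Rodrigues(R.T@RT)[0].ravel(),"tcp in bed",(B.T@(p-o)*1e3).round(1))
E
python3 - <<'E'
from m import *
tgt([.008,.052,.159]);tgt([.008,.052,.059])
w=cap("wrist","wrist3")
cv2.imwrite("pics/w3.png",cv2.resize(cv2.cvtColor(w["frame"],4),None,fx=1.4,fy=1.4,interpolation=cv2.INTER_CUBIC)[:580])
E
```

```text
time_s: 5.05
tcp_pos: [0.615, 0.0769, 0.2532]
ee_rot: [[-0.887, 0.222, 0.405], [0.199, 0.975, -0.098], [-0.417, -0.007, -0.909]]
wrist_force: [-0.0, 0.1, -0.8]
gripper_width: 0.292
gripper_force: 30.0
time_s: 5.25
tcp_pos: [0.6154, 0.0796, 0.2562]
ee_rot: [[-0.885, 0.219, 0.411], [0.197, 0.976, -0.095], [-0.422, -0.003, -0.907]]
wrist_force: [-0.2, -0.1, -1.6]
gripper_width: 0.296
gripper_force: 30.0
[0.008, 0.052, 0.159] [-1.3 -1.2 -0.8] [-0.0022 -0.001   0.0033] tcp in bed [  6.7  53.2 158.2]
[0.008, 0.052, 0.059] [-1.4 -1.  99.2] [-0.0022 -0.001   0.0033] tcp in bed [  6.7  53.2 158.2]
```

View pics/w3.png

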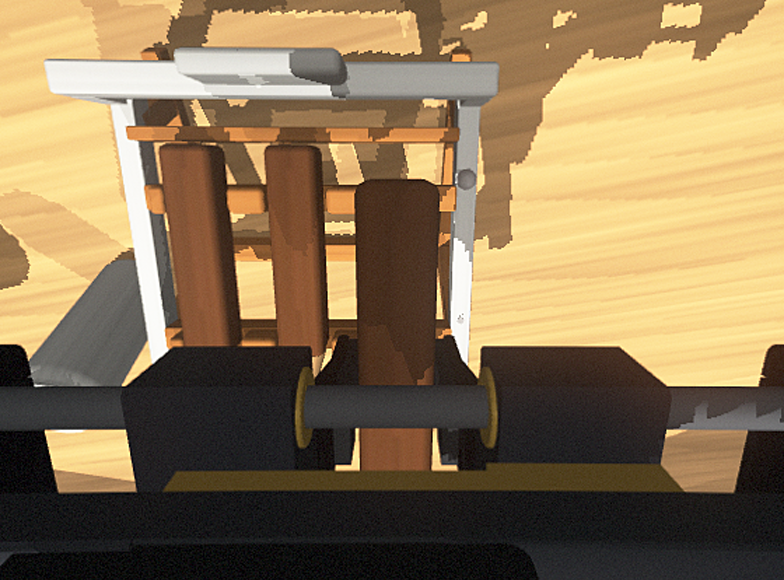

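```bash
python3 - <<'E'
from m import *
w=load("wrist3");q=(.663,.0143,np.radians(-12.75))
def cmp(n,B,px,qq=q): print(n,(proj(w,bed(qq,B))[0]*1.4).round(1),px)
cmp("barL",[-.107,-.098,.031],(46,62));cmp("barR",[-.107,.098,.031],(498,64))
cmp("barL2",[-.093,-.098,.031],(48,97));cmp("barR2",[-.093,.098,.031],(498,97))
cmp("a",[-.073,-.065,.013],(160,148));cmp("a",[-.073,-.039,.013],(223,148))
cmp("b",[-.073,-.013,.013],(266,148));cmp("b",[-.073,.013,.013],(321,148))
cmp("railR in top",[0,.086,-.013],(455,260));cmp("railR out",[0,.098,-.013],(475,260))
s=r.sense();R=np.array(s['ee_rot']);p=np.array(s['tcp_pos'])
for y in(-13,13): print("held",(proj(w,p+R@np.array([.070,y/1e3,.0584-.013]))[0]*1.4).round(1),(357 if y<0 else 438,182))
E
```

```text
barL [47.3 62.2] (46, 62)
barR [501.8  66.1] (498, 64)
barL2 [54.3 97.6] (48, 97)
barR2 [499.6 101. ] (498, 97)
a [158.1 147.8] (160, 148)
a [211.3 148.4] (223, 148)
b [264.3 148.8] (266, 148)
b [317.  149.1] (321, 148)
railR in top [452.8 279.7] (455, 260)
railR out [473.1 279.8] (475, 260)
held [353.5 175.3] (357, 182)
held [443.1 175.2] (438, 182)
```

```bash
python3 -m pendant '[[[-1,-1,30],[0,0,0.003]],[[-1,-1,60],[0,0,0.003]],[[-1,-1,78],[0,0,0.003]],[[-1,-1,86],[0,0,0.003]],[[-1,-1,90],[0,0,0.003]],[[-1,-1,94],[0,0,0.003]],[[-1,-1,97],[0,0,0.003]],[[-1,-1,97],[0,0,0.003]],[[-1,-1,97],[0,0,0.003]]]'; python3 -c "
from m import *
tgt([.008,.052,.059])"
```

```text
time_s: 6.2
tcp_pos: [0.6562, 0.0682, 0.1693]
ee_rot: [[-0.884, 0.223, 0.412], [0.201, 0.975, -0.096], [-0.423, -0.002, -0.906]]
wrist_force: [-0.4, -0.7, -1.0]
gripper_width: 0.294
gripper_force: 30.0
[0.008, 0.052, 0.059] [0.3 1.  2.6] [-0.0026  0.0002 -0.0013] tcp in bed [ 8.3 51.  61.6]
```

```bash
python3 -m pendant '[[[0,0.5,1],[0,0,0]],[[0,0.5,2],[0,0,0]],[[0,0.5,3],[0,0,0]],[[0,0.5,3],[0,0,0]],[[0,0.5,3],[0,0,0]]]'; python3 - <<'E'
from m import *
tgt([.008,.052,.059])
w=cap("wrist","wrist4");b=cap("side","side4")
im=np.hstack([cv2.resize(cv2.cvtColor(w["frame"],4)[:260,60:420],(400,289)),cv2.resize(cv2.cvtColor(b["frame"],4)[150:260,250:402],(400,289),interpolation=cv2.INTER_CUBIC)])
cv2.imwrite("pics/c4.png",im)
E
```

```text
time_s: 6.7
tcp_pos: [0.6564, 0.0684, 0.1689]
ee_rot: [[-0.883, 0.223, 0.414], [0.201, 0.975, -0.096], [-0.425, -0.002, -0.905]]
wrist_force: [-15.2, 2.6, 15.2]
gripper_width: 0.296
gripper_force: 30.0
[0.008, 0.052, 0.059] [0.2 0.7 2.1] [-0.0027  0.0025 -0.0012] tcp in bed [ 8.2 51.3 61.2]
```

View pics/c4.png

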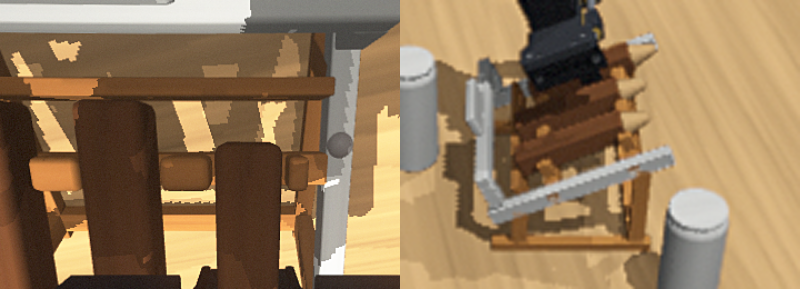

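```bash
python3 -m pendant '[[[0,0,-1],[0,0,0]],[[0,0,-2],[0,0,0]],[[0,0,-2],[0,0,0]],[[0,0,-2],[0,0,0]],[[0,0,-2],[0,0,0]]]' 0.38;  python3 -m pendant '[[[0,0,-10],[0,0,0]],[[0,0,-30],[0,0,0]],[[0,0,-60],[0,0,0]],[[0,0,-100],[0,0,0]],[[0,0,-110],[0,0,0]],[[0,0,-110],[0,0,0]]]'; python3 - <<'E'
from m import *
tgt([.008,.052,.059])
w=cap("wrist","wrist5");b=cap("side","side5");a=cap("scene","scene5")
g=lambda c:cv2.cvtColor(c["frame"],4)
im=np.hstack([cv2.resize(g(w)[20:260,60:420],(420,280)),cv2.resize(g(a)[185:280,255:385],(380,280),interpolation=cv2.INTER_CUBIC)])
cv2.imwrite("pics/c5.png",im)
E
```

```text
time_s: 7.3
tcp_pos: [0.6567, 0.0684, 0.1675]
ee_rot: [[-0.884, 0.223, 0.411], [0.201, 0.975, -0.096], [-0.422, -0.002, -0.907]]
wrist_force: [0.8, 0.8, 0.6]
gripper_width: 0.377
gripper_force: 0.0
time_s: 7.9
tcp_pos: [0.6118, 0.0797, 0.2697]
ee_rot: [[-0.882, 0.222, 0.415], [0.201, 0.975, -0.094], [-0.425, 0.001, -0.905]]
wrist_force: [-0.4, -0.2, -0.3]
gripper_width: 0.378
gripper_force: 0.0
[0.008, 0.052, 0.059] [  1.5  -0.5 113. ] [-0.0002  0.0028 -0.0017] tcp in bed [  9.2  52.5 172. ]
```

View pics/c5.png

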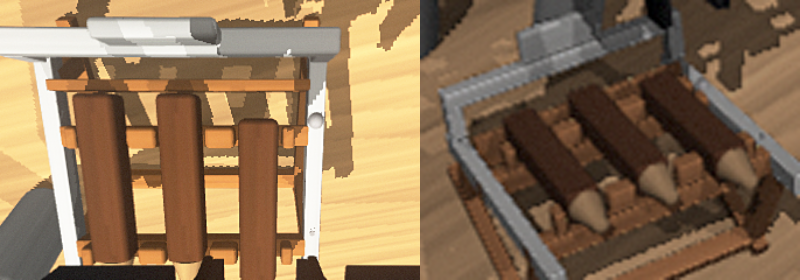

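```bash
python3 - <<'E'
from m import *
w=load("wrist5");a=load("scene5");q=(.663,.0143,np.radians(-12.75))
for x in (.008,.012,.016):
    P=proj(w,bed(q,[[x-.07,.039,.013],[x-.07,.065,.013]])); P=(P-[60,20])*[420/360,280/240]
    S=(proj(a,bed(q,[x+.07,.052,0]))[0]-[255,185])*[380/130,280/95]+[420,0]
    print(x,P.round(1).tolist(),S.round(1))
P=proj(w,bed(q,[[-.074,-.013,.013],[-.074,.013,.013]])); print(((P-[60,20])*[420/360,280/240]).round(1).tolist(), "b obs 163,203, 96; ours obs 240,279,120")
print("b tip",((proj(a,bed(q,[.066,0,0]))[0]-[255,185])*[380/130,280/95]+[420,0]).round(1))
# bowl & pot rims, from blank scene1/side1 : mask ellipses
for n in ("scene1","side1"):
    c=load(n);h=cv2.cvtColor(c["frame"],cv2.COLOR_RGB2HSV)
    m=cv2.inRange(h,(80,90,40),(98,255,255)); cs=max(cv2.findContours(m,0,2)[0],key=cv2.contourArea)
    hull=cv2.convexHull(cs); print(n,"bowl bbox",cv2.boundingRect(cs))
    f=c["frame"].astype(int)
    m2=cv2.inRange(h,(2,120,60),(12,255,255)); 
    for k in sorted(cv2.findContours(m2,0,2)[0],key=cv2.contourArea)[-4:]: print("  red",cv2.contourArea(k),cv2.boundingRect(k))
# tin lids
c=load("side1")
E
```

```text
0.008 [[239.4, 114.9], [280.5, 114.8]] [754.1 184.6]
0.012 [[239.6, 121.4], [280.4, 121.4]] [757.3 187.8]
0.016 [[239.7, 127.9], [280.3, 127.8]] [760.6 190.9]
[[155.7, 94.9], [197.5, 95.0]] b obs 163,203, 96; ours obs 240,279,120
b tip [676.  202.7]
scene1 bowl bbox (105, 244, 52, 47)
  red 221.0 (270, 251, 39, 52)
  red 326.5 (309, 255, 65, 38)
  red 817.5 (320, 207, 55, 49)
  red 1711.5 (164, 313, 49, 48)
side1 bowl bbox (242, 305, 51, 44)
  red 245.0 (195, 155, 34, 17)
  red 430.5 (338, 282, 39, 39)
  red 828.0 (293, 180, 42, 37)
  red 2707.0 (215, 18, 49, 66)
```

```bash
python3 - <<'E'
from m import *
a=load("scene5");b=load("side5");q=(.663,.0143,np.radians(-12.75))
def asc(c,x0,x1,y0,y1):
    f=c["frame"][y0:y1,x0:x1].astype(int); v=f.sum(2)//3
    print("cols",x0); 
    for i,row in enumerate(v): print(y0+i,"".join(" .:-=+*#%@"[min(9,t//24)] for t in row))
for n,c in(("scene",a),("side",b)):
    for x,y in((-.003,-.052),(-.003,0),(.011,.052)): print(n,proj(c,bed(q,[[x+.07,y,0],[x+.044,y,0.013],[x-.07,y,.013]])).round(1).tolist())
asc(a,300,385,225,268)
E
```

```text
scene [[318.7, 263.6], [311.9, 251.1], [288.6, 223.1]]
scene [[342.8, 254.0], [335.8, 241.8], [310.5, 215.1]]
scene [[370.1, 248.4], [362.7, 236.3], [335.0, 210.1]]
side [[346.0, 193.9], [334.6, 193.6], [293.7, 207.8]]
side [[344.3, 181.4], [333.2, 181.1], [293.6, 195.2]]
side [[347.5, 167.9], [336.7, 167.6], [298.1, 181.6]]
cols 300
225 ::::.:-:.   ..............::-::::--.  .   ................::-=++++++=+++++++++++=====
226 :.:--:--:.   ...............:::-::-:.      ................::-=++++++=++++++++======+
227 ::-------:  . ..............:::-:::::..     ................::-=++++++++=+++=========
228 :------==:.    ...............:::::::.   . . ...............:::-=+++++++=+==========+
229 ::-------:.     ...............:::::::.       ................:::==+++++++======+++++
230 .:-------:.   . ................::::-:::.      ................::---+++==+=====++++++
231 ..-------:...  . ................::.:::--.      ................:--:-++==++==++++++++
232 ...:----::.::.     .................::-:::.      .................----+=+++++++++++++
233 ...:---:::::-:     .................:-::
[... 2405 characters left out ...]
====----:-::----:::::.......:............-=-===:.-:.........:=+===++:=
261 ..:-:..::::.::-====:::::::-----:::::........:::::....-========:.:...........======+=+
262 :.:--.:-::--:.:-==-:..::-:-:::::::::::......::::::.-=======-=----:........========+++
263 :.:-::----::::.:-::..:----::::::::::::.....:::::=-=++=====--=-----:.......:======++++
264 :.:-:-=-::::-::::....:-::::::::::::::::::::::=--+=+++++=-----------......=======+++==
265 --:-----:::::::-::.:::::::::::::::::::::::::=+==+++++===-----------:...:=+++===+++===
266 -=------:::::----:.::::::::::::::::::::::===+++++==---------=-===-==-:---=++=++======
267 ------:::::-----:::::::::::::::::::::::=+++++++====--------=======+-:-----==+++======
```

```bash
cat > rev.py <<'E'
from m import *
def comp(c,m,px):
    m=cv2.morphologyEx(m,cv2.MORPH_CLOSE,np.ones((3,3)))
    n,l,st,ce=cv2.connectedComponentsWithStats(m)
    i=np.argmin([np.hypot(*(ce[k]-px))+(1e3 if st[k,4]<100 else 0) for k in range(1,n)])+1
    ys,xs=np.nonzero(l==i); return np.c_[xs,ys],st[i]
def bear(c,px):
    o,d=rays(c,px);a=np.unwrap(np.arctan2(d[:,1],d[:,0])); return o[:2],(a.min()+a.max())/2,(a.max()-a.min())/2
def cross(L):
    A=[];b=[]
    for o,t,_ in L: n=np.array([-np.sin(t),np.cos(t)]);A.append(n);b.append(n@o)
    p=np.linalg.lstsq(np.array(A),np.array(b),rcond=None)[0]
    print("  ",p,"radii",[np.linalg.norm(p-o)*np.sin(h) for o,_,h in L],"res",(np.array(A)@p-b)); return p
def masks(c):
    h=cv2.cvtColor(c["frame"],cv2.COLOR_RGB2HSV)
    return dict(bowl=cv2.inRange(h,(75,70,30),(100,255,255)),pot=cv2.inRange(h,(0,110,40),(13,255,255)),tin=cv2.inRange(h,(0,0,70),(180,45,255)))
E
python3 - <<'E'
from rev import *
for nm,P in(("bowl",[.453,-.34,.04]),("pot",[.66,-.32,.06]),("tin",[.496,.095,.065])):
    L=[];print(nm)
    for n in("scene1","side1"):
        c=load(n);px,st=comp(c,masks(c)[nm],proj(c,P)[0]);print(n,st);L.append(bear(c,px))
    cross(L)
E
```

```text
bowl
scene1 [ 104  244   53   47 1908]
side1 [ 242  305   51   44 1717]
   [ 0.4496 -0.3368] radii [np.float64(0.054066717914141575), np.float64(0.053888315197205654)] res [ 0. -0.]
pot
scene1 [164 313  56  53 612]
side1 [338 280  40  46 664]
   [ 0.6621 -0.3092] radii [np.float64(0.0517109093347119), np.float64(0.04413325560705883)] res [ 0. -0.]
tin
scene1 [ 261  152  127  134 2511]
side1 [ 197  167   68  108 3015]
   [0.433  0.2687] radii [np.float64(0.21362232027581063), np.float64(0.11621458545540009)] res [-0. -0.]
```

```bash
cat >> rev.py <<'E'
def goto(T,yaw):
    s=r.sense();R=np.array(s['ee_rot']);p=np.array(s['tcp_pos']);y=np.radians(yaw)
    RT=np.array([[-np.cos(y),-np.sin(y),0],[-np.sin(y),np.cos(y),0],[0,0,-1.]])
    print("shift",(R.T@(np.array(T)-p)*1e3).round(1),"turn",cv2.Rodrigues(R.T@RT)[0].ravel())
E
python3 - <<'E'
from rev import *
L=[]
for n in("scene1","side1"):
    c=load(n);h=cv2.cvtColor(c["frame"],cv2.COLOR_RGB2HSV);m=cv2.inRange(h,(2,120,60),(12,255,255))
    k=proj(c,[.66,-.32,.06])[0]
    cs=[q for q in cv2.findContours(m,0,2)[0] if cv2.contourArea(q)>100]
    q=min(cs,key=lambda q:np.hypot(*(q.reshape(-1,2).mean(0)-k)));print(cv2.boundingRect(q));L.append(bear(c,q.reshape(-1,2)))
p=cross(L);b=np.array([.4496,-.3368]);print(np.linalg.norm(p-b),np.degrees(np.arctan2(*(p-b)[::-1])),(p+b)/2)
goto([.46,.093,.30],7)
E
```

```text
(164, 313, 49, 48)
(338, 282, 39, 39)
   [ 0.6582 -0.3153] radii [np.float64(0.0449956670023141), np.float64(0.04250656730634729)] res [0. 0.]
0.20967187293993125 5.879229400859324 [ 0.5539 -0.3261]
shift [122.2 -19.7 -94.2] turn [-0.0793  0.4282 -0.3414]
```

```bash
python3 -m pendant '[[[20,-3,-40],[0,0,0]],[[45,-7,-70],[-0.013,0.07,-0.056]],[[70,-12,-94],[-0.026,0.14,-0.113]],[[95,-16,-94],[-0.04,0.214,-0.17]],[[122,-20,-94],[-0.053,0.285,-0.227]],[[122,-20,-94],[-0.066,0.357,-0.284]],[[122,-20,-94],[-0.079,0.428,-0.341]],[[122,-20,-94],[-0.079,0.428,-0.341]],[[122,-20,-94],[-0.079,0.428,-0.341]]]' 1; python3 - <<'E'
from rev import *
w=cap("wrist","wrist6");a=cap("scene","scene6");b=cap("side","side6");f=w["frame"]
h=cv2.cvtColor(f,cv2.COLOR_RGB2HSV); print("pred",proj(w,[[.496,.095,.13],[.496,.095,0]]).round(0).tolist())
for n,c in(("w",w),("a",a),("b",b)):
  h=cv2.cvtColor(c["frame"],cv2.COLOR_RGB2HSV);m=cv2.inRange(h,(0,0,70),(180,50,255));
  if n=="w": m[240:]=0
  nn,l,st,ce=cv2.connectedComponentsWithStats(m)
  k=proj(c,[.496,.095,.065])[0];print(n,k.round(0),[(st[i].tolist(),ce[i].round(0).tolist()) for i in range(1,nn) if st[i,4]>150 and np.hypot(*(ce[i]-k))<90])
h=cv2.cvtColor(w["frame"],cv2.COLOR_RGB2HSV)
for y in range(0,250,8): print("%3d"%y,"".join("#" if s<55 and v>60 else ("o" if v<60 else ".") for s,v in h[y,100:500:4,1:]))
E
```

```text
time_s: 8.95
tcp_pos: [0.4606, 0.0925, 0.2998]
ee_rot: [[-0.993, -0.119, 0.002], [-0.119, 0.993, -0.001], [-0.001, -0.001, -1.0]]
wrist_force: [-0.6, -0.5, -0.4]
gripper_width: 0.993
gripper_force: 0.0
pred [[282.0, 247.0], [282.0, 206.0]]
w [282. 223.] [([257, 185, 63, 55, 2606], [287.0, 216.0])]
a [305. 180.] [([261, 152, 127, 134, 2528], [309.0, 205.0]), ([236, 154, 25, 52, 932], [247.0, 177.0])]
b [254. 193.] [([244, 167, 21, 48, 880], [254.0, 191.0]), ([275, 172, 80, 63, 1045], [301.0, 209.0]), ([220, 196, 25, 51, 1025], [232.0, 221.0]), ([197, 223, 27, 52, 1109], [211.0, 248.0])]
  0 ....................................................................................................
  8 ....................................................................................................
 16 ....................................................................................................
 24 #...................................................................................................
 32 #####..............................................................................
[... 2152 characters left out ...]
............###########...............................................
208 .........................................############...............................................
216 .........................................#############..............................................
224 ........................................##############o.............................................
232 ........................................###############.............................................
240 ......................o.................###############..............oo.............................
248 oooo......###.......oooooo..............###############.............ooo.................oooooooooooo
```

```bash
python3 - <<'E'
from rev import *
w=load("wrist6");b=load("side6")
h=cv2.cvtColor(w["frame"],cv2.COLOR_RGB2HSV);m=cv2.inRange(h,(0,0,60),(180,60,255));m[243:]=0;m[:,:230]=0
px,st=comp(w,m,(288,216));print(st);L=[bear(w,px)]
for sat,v in((50,70),(70,50),(80,40)):
    h=cv2.cvtColor(b["frame"],cv2.COLOR_RGB2HSV);m=cv2.inRange(h,(0,0,v),(180,sat,255));m[:,:238]=0;m[:,272:]=0
    px,st=comp(b,m,(254,193));print(sat,v,st);Lb=bear(b,px);cross(L+[Lb])
print("from wrist radius",L[0][0]+.029/np.sin(L[0][2])*np.array([np.cos(L[0][1]),np.sin(L[0][1])]))
f=b["frame"];print([tuple(int(t) for t in f[195,x]) for x in range(240,272)])
E
```

```text
[ 257  185   63   58 2855]
50 70 [ 238  167   27   79 1152]
   [0.4807 0.0978] radii [np.float64(0.024939686128874525), np.float64(0.04179893639029533)] res [0. 0.]
70 50 [ 238  167   27   79 1199]
   [0.481  0.0979] radii [np.float64(0.025009055460606076), np.float64(0.04205374933272235)] res [-0. -0.]
80 40 [ 238  167   27   80 1214]
   [0.4809 0.0978] radii [np.float64(0.0249860592466785), np.float64(0.042236187167086485)] res [0. 0.]
from wrist radius [0.4959 0.1002]
[(128, 100, 65), (118, 92, 62), (115, 90, 57), (106, 83, 59), (84, 79, 75), (86, 87, 86), (98, 100, 98), (110, 110, 108), (119, 118, 116), (123, 124, 122), (128, 128, 127), (131, 131, 129), (134, 136, 133), (137, 138, 136), (139, 140, 137), (140, 141, 139), (143, 143, 140), (140, 140, 139), (139, 140, 137), (139, 139, 136), (135, 134, 133), (133, 134, 132), (129, 130, 130), (122, 120, 119), (176, 147, 113), (206, 170, 119), (208, 173, 120), (204, 170, 118), (203, 168, 118), (208, 173, 122), (208, 173, 121), (209, 173, 122)]
```

```bash
python3 - <<'E'
from rev import *
w=load("wrist6");b=load("side6")
h=cv2.cvtColor(w["frame"],cv2.COLOR_RGB2HSV);m=cv2.inRange(h,(0,0,60),(180,60,255));m[243:]=0;m[:,:230]=0
px,st=comp(w,m,(288,216));L=[bear(w,px)]
h=cv2.cvtColor(b["frame"],cv2.COLOR_RGB2HSV);m=cv2.inRange(h,(0,0,70),(180,50,255));m[:,:243]=0;m[:,268:]=0;m[216:]=0
px,st=comp(b,m,(254,193));print(st);L.append(bear(b,px));p=cross(L)
goto([*p,.151],5.9)
E
```

```text
[244 167  21  48 880]
   [0.4953 0.1001] radii [np.float64(0.028852109844142302), np.float64(0.027743583157291165)] res [0. 0.]
shift [-35.6   3.2 149.7] turn [-0.0003  0.0023  0.0185]
```

```bash
python3 -m pendant '[[[-20,2,30],[0,0,0.018]],[[-36,3,60],[0,0,0.018]],[[-36,3,95],[0,0,0.018]],[[-36,3,125],[0,0,0.018]],[[-36,3,145],[0,0,0.018]],[[-36,3,150],[0,0,0.018]],[[-36,3,150],[0,0,0.018]]]' 1;  python3 -m pendant '[[[0,0,0],[0,0,0]],[[0,0,0],[0,0,0]],[[0,0,0],[0,0,0]],[[0,0,0],[0,0,0]],[[0,0,0],[0,0,0]],[[0,0,0],[0,0,0]],[[0,0,0],[0,0,0]]]' 0
```

```text
time_s: 9.8
tcp_pos: [0.496, 0.1005, 0.1512]
ee_rot: [[-0.995, -0.104, 0.002], [-0.104, 0.995, 0.0], [-0.002, -0.0, -1.0]]
wrist_force: [0.7, 0.4, -0.1]
gripper_width: 0.997
gripper_force: 0.0
time_s: 10.5
tcp_pos: [0.4966, 0.1008, 0.1519]
ee_rot: [[-0.995, -0.104, 0.004], [-0.104, 0.995, 0.001], [-0.004, 0.001, -1.0]]
wrist_force: [-1.1, 1.0, 3.2]
gripper_width: 0.656
gripper_force: 30.0
```

```bash
python3 -m pendant '[[[0,0,-30],[0,0,0]],[[0,0,-70],[0,0,0]],[[0,0,-115],[0,0,0]],[[0,0,-150],[0,0,0]],[[0,0,-160],[0,0,0]],[[0,0,-160],[0,0,0]]]'; python3 -c "
from rev import *
goto([.5539,-.3261,.30],5.9);goto([.5539,-.3261,.152],5.9)"
```

```text
time_s: 11.1
tcp_pos: [0.4958, 0.1005, 0.3121]
ee_rot: [[-0.995, -0.104, 0.005], [-0.104, 0.995, 0.003], [-0.005, 0.002, -1.0]]
wrist_force: [-0.5, -0.4, -2.4]
gripper_width: 0.661
gripper_force: 30.0
shift [ -13.4 -430.4   11.2] turn [0.0021 0.0048 0.0011]
shift [ -12.7 -430.7  159.2] turn [0.0021 0.0048 0.0011]
```

```bash
python3 -m pendant '[[[-1,-30,0],[0,0,0]],[[-3,-78,0],[0,0,0]],[[-4,-126,0],[0,0,0]],[[-6,-174,0],[0,0,0]],[[-7,-222,0],[0,0,0]],[[-9,-270,0],[0,0,0]],[[-10,-318,0],[0,0,0]],[[-12,-366,5],[0,0,0]],[[-13,-405,10],[0,0,0]],[[-13,-430,11],[0,0,0]]]'; python3 -m pendant '[[[0,0,0],[0,0,0]],[[0,0,0],[0,0,0]],[[0,0,0],[0,0,0]]]'; python3 - <<'E'
from rev import *
goto([.5539,-.3261,.152],5.9)
# recheck bowl/pot and held tin lateral in fresh views
a=cap("scene","scene7");b=cap("side","side7");w=cap("wrist","wrist7")
L=[bear(c,comp(c,masks(c)["bowl"],proj(c,[.45,-.337,.04])[0])[0]) for c in(a,b)];bw=cross(L)
for c in(a,b,w): 
    px,st=comp(c,masks(c)["bowl"],proj(c,[.45,-.337,.04])[0]);print(st)
E
```

```text
time_s: 12.1
tcp_pos: [0.5523, -0.3281, 0.2948]
ee_rot: [[-0.995, -0.101, -0.005], [-0.101, 0.995, 0.004], [0.004, 0.005, -1.0]]
wrist_force: [1.1, 0.3, -1.6]
gripper_width: 0.655
gripper_force: 30.0
time_s: 12.4
tcp_pos: [0.5532, -0.3249, 0.2985]
ee_rot: [[-0.994, -0.105, 0.0], [-0.105, 0.994, 0.002], [-0.0, 0.002, -1.0]]
wrist_force: [-0.3, -0.6, -1.9]
gripper_width: 0.656
gripper_force: 30.0
shift [ -0.5  -1.7 146.5] turn [0.0024 0.0005 0.002 ]
   [ 0.4443 -0.3703] radii [np.float64(0.020893412967287774), np.float64(0.05105316890309938)] res [ 0. -0.]
[105 267  32  24 409]
[ 242  304   51   45 1723]
[  227    21   111   119 10204]
```

```bash
python3 -m pendant '[[[0,-1,30],[0,0,0]],[[0,-2,70],[0,0,0]],[[0,-2,105],[0,0,0]],[[0,-2,128],[0,0,0]],[[0,-2,138],[0,0,0]],[[0,-2,143],[0,0,0]],[[0,-2,146],[0,0,0]],[[0,-2,147],[0,0,0]],[[0,-2,147],[0,0,0]]]'
```

```text
time_s: 13.45
tcp_pos: [0.5547, -0.3278, 0.1544]
ee_rot: [[-0.995, -0.104, 0.005], [-0.104, 0.995, 0.0], [-0.005, -0.0, -1.0]]
wrist_force: [-0.0, 0.5, -1.3]
gripper_width: 0.654
gripper_force: 30.0
```

```bash
python3 -m pendant '[[[0,0,1],[0,0,0]],[[0,0,2],[0,0,0]],[[0,0,2],[0,0,0]],[[0,0,2],[0,0,0]]]'; python3 -m pendant '[[[0,0,0],[0,0,0]],[[0,0,0],[0,0,0]],[[0,0,0],[0,0,0]],[[0,0,0],[0,0,0]],[[0,0,0],[0,0,0]],[[0,0,0],[0,0,0]]]' 1
```

```text
time_s: 13.85
tcp_pos: [0.5546, -0.3278, 0.152]
ee_rot: [[-0.995, -0.104, 0.004], [-0.104, 0.995, 0.0], [-0.004, 0.0, -1.0]]
wrist_force: [-1.1, -0.0, 2.1]
gripper_width: 0.658
gripper_force: 30.0
time_s: 14.45
tcp_pos: [0.5542, -0.3277, 0.1511]
ee_rot: [[-0.995, -0.104, 0.003], [-0.104, 0.995, 0.001], [-0.003, 0.001, -1.0]]
wrist_force: [-0.1, 0.0, 0.1]
gripper_width: 0.99
gripper_force: 0.0
```

```bash
python3 -m pendant '[[[0,0,-20],[0,0,0]],[[0,0,-60],[0,0,0]],[[0,0,-105],[0,0,0]],[[0,0,-145],[0,0,0]],[[0,0,-170],[0,0,0]],[[0,0,-180],[0,0,0]],[[0,0,-180],[0,0,0]]]' 1; python3 - <<'E'
from rev import *
tgt([-.16,0,.20]);tgt([-.16,0,.094])
a=cap("scene","scene8");b=cap("side","side8")
L=[]
for c in (a,b):
    h=cv2.cvtColor(c["frame"],cv2.COLOR_RGB2HSV);m=cv2.inRange(h,(0,0,60),(180,55,255));k=proj(c,[.554,-.327,.065])[0]
    u=k.astype(int);m2=np.zeros_like(m);m2[u[1]-40:u[1]+40,u[0]-24:u[0]+24]=m[u[1]-40:u[1]+40,u[0]-24:u[0]+24]
    px,st=comp(c,m2,k);print(st,k);L.append(bear(c,px))
cross(L)
print([proj(c,bed((.663,.0143,np.radians(-12.75)),[-.1,0,.03]))[0] for c in(a,b)])
E
```

```text
time_s: 15.15
tcp_pos: [0.5539, -0.3279, 0.3323]
ee_rot: [[-0.995, -0.104, 0.005], [-0.104, 0.995, 0.0], [-0.005, -0.0, -1.0]]
wrist_force: [0.1, -0.3, 0.8]
gripper_width: 0.999
gripper_force: 0.0
[-0.16, 0, 0.2] [ 73.8 402.7 108.2] [ 0.072  -0.427   0.3213] tcp in bed [  65.9 -357.9  214.5]
[-0.16, 0, 0.094] [ 31.9 388.3 204.5] [ 0.072  -0.427   0.3213] tcp in bed [  65.9 -357.9  214.5]
[ 134  271   37   52 1268] [156.2736 297.4014]
[ 300  280   28   56 1323] [313.1019 308.0364]
   [ 0.553  -0.3286] radii [np.float64(0.02843539807784456), np.float64(0.028254559885845885)] res [ 0. -0.]
[array([304.2801, 202.9556]), array([281.7425, 193.9956])]
```

```bash
cat >> m.py <<'E'
def tgt2(b,q=(.663,.0143,np.radians(-12.75))):
    s=r.sense();R=np.array(s['ee_rot']);p=np.array(s['tcp_pos'])
    o=bed(q,[0,0,0]);B=np.array([bed(q,e)-o for e in np.eye(3)]).T
    RT=np.c_[-B[:,1],-B[:,0],-B[:,2]]; T=bed(q,b)
    print(b,(R.T@(T-p)*1e3).round(1),cv2.Rodrigues(R.T@RT)[0].ravel(),"tcp in bed",(B.T@(p-o)*1e3).round(1),"width",s["gripper_width"],s["joints"],s["wrist_force"])
E
python3 -c "
from m import *
tgt2([-.16,0,.20])"
```

```text
[-0.16, 0, 0.2] [ 72.7 401.9 106.6] [ 0.3805 -0.2692 -1.2238] tcp in bed [  63.9 -357.6  212. ] width 1.001257325826895 [-16.2918  22.6425   6.7277  -0.1645 -74.1283 -67.698 ] [-0.1279 -0.9054 -0.9411]
```

```bash
python3 -m pendant '[[[7,40,0],[0.038,-0.027,-0.122]],[[15,80,5],[0.076,-0.054,-0.245]],[[22,120,10],[0.114,-0.081,-0.367]],[[29,160,15],[0.152,-0.108,-0.49]],[[36,200,25],[0.19,-0.135,-0.612]],[[44,240,40],[0.228,-0.162,-0.734]],[[51,280,55],[0.266,-0.188,-0.857]],[[58,320,75],[0.304,-0.215,-0.979]],[[66,365,92],[0.342,-0.242,-1.101]],[[73,402,107],[0.38,-0.269,-1.224]]]' 0; python3 -m pendant '[[[0,0,0],[0,0,0]],[[0,0,0],[0,0,0]],[[0,0,0],[0,0,0]]]'; python3 -c "
from m import *
tgt2([-.16,0,.097]);cap('wrist','wrist9')"
```

```text
time_s: 16.25
tcp_pos: [0.4391, 0.0614, 0.2239]
ee_rot: [[-0.229, -0.884, 0.408], [-0.973, 0.207, -0.098], [0.002, -0.42, -0.908]]
wrist_force: [2.4, -1.3, 1.3]
gripper_width: 0.17
gripper_force: 0.0
time_s: 16.55
tcp_pos: [0.4422, 0.0587, 0.2264]
ee_rot: [[-0.239, -0.88, 0.41], [-0.971, 0.217, -0.1], [-0.001, -0.422, -0.907]]
wrist_force: [0.8, 0.9, 0.1]
gripper_width: 0.012
gripper_force: 0.0
[-0.16, 0, 0.097] [ -6.    5.2 103.6] [ 0.0008 -0.0066 -0.0177] tcp in bed [-154.8   -5.4  200.7] width 0.011762166501728911 [ 30.2881   0.5017 -56.0115  49.8627 -22.5148 -88.9496] [0.8428 0.9379 0.0607]
```

```bash
python3 -m pendant '[[[-3,-5,20],[0,0,-0.01]],[[-6,-10,45],[0,0,-0.018]],[[-6,-10,70],[0,0,-0.018]],[[-6,-10,90],[0,0,-0.018]],[[-6,-10,100],[0,0,-0.018]],[[-6,-10,103],[0,0,-0.018]],[[-6,-10,103],[0,0,-0.018]],[[-6,-10,103],[0,0,-0.018]]]'; python3 -c "
from m import *
tgt2([-.062,0,.097])"
```

```text
time_s: 17.4
tcp_pos: [0.4969, 0.0613, 0.1442]
ee_rot: [[-0.231, -0.886, 0.403], [-0.972, 0.197, -0.125], [0.031, -0.42, -0.907]]
wrist_force: [-0.5, -0.3, -0.3]
gripper_width: 0.003
gripper_force: 0.0
[-0.062, 0, 0.097] [  9.2 -79.8   7. ] [ 0.0025 -0.0329  0.0034] tcp in bed [-141.8    9.2  103.9] width 0.003159382726343984 [   2.3945   13.4678  -57.1744  117.5943   -9.1869 -131.5599] [-0.4714 -0.3492 -0.2832]
```

```bash
cat >> m.py <<'E'
def tv(T,psi=np.radians(-12.75)):
    s=r.sense();R=np.array(s['ee_rot']);p=np.array(s['tcp_pos']);c,S=np.cos(psi),np.sin(psi)
    RT=np.array([[S,-c,0],[-c,-S,0],[0,0,-1.]])
    print((R.T@(np.array(T)-p)*1e3).round(1),cv2.Rodrigues(R.T@RT)[0].ravel(),p,s["joints"],s["wrist_force"])
E
python3 -c "
from m import *
tv([.49,.054,.25]);tv([.50,.051,.165])"
```

```text
[ 12.  -39.8 -97.7] [-0.4338 -0.0331 -0.0038] [0.4969 0.0613 0.1442] [   2.3945   13.4678  -57.1744  117.5943   -9.1869 -131.5599] [-0.4714 -0.3492 -0.2832]
[ 10.  -13.5 -16.3] [-0.4338 -0.0331 -0.0038] [0.4969 0.0613 0.1442] [   2.3945   13.4678  -57.1744  117.5943   -9.1869 -131.5599] [-0.4714 -0.3492 -0.2832]
```

```bash
python3 -m pendant '[[[2,0,-25],[0,0,0]],[[4,0,-50],[0,0,0]],[[6,-10,-75],[0,0,0]],[[8,-20,-95],[-0.08,-0.006,0]],[[10,-30,-98],[-0.16,-0.012,0]],[[12,-40,-98],[-0.24,-0.02,0]],[[12,-40,-98],[-0.32,-0.026,-0.002]],[[12,-40,-98],[-0.4,-0.03,-0.003]],[[12,-40,-98],[-0.434,-0.033,-0.004]],[[12,-40,-98],[-0.434,-0.033,-0.004]]]'; python3 -c "
from m import *
tv([.50,.051,.167]);q=(.663,.0143,np.radians(-12.75));print(bed(q,[[-.107,0,.056],[-.052,0,.056],[-.107,0,.043]]))"
```

```text
time_s: 18.4
tcp_pos: [0.4901, 0.0573, 0.2524]
ee_rot: [[-0.215, -0.977, 0.0], [-0.977, 0.215, 0.007], [-0.007, 0.001, -1.0]]
wrist_force: [0.0, -1.5, 0.4]
gripper_width: 0.001
gripper_force: 0.0
[  4.6 -11.1  85.4] [0.0013 0.0069 0.0057] [0.4901 0.0573 0.2524] [ 25.383   11.2427 -20.9078  -0.4251 -57.6663 -37.5778] [ 0.0269 -1.4753  0.3706]
[[0.5453 0.0409 0.1155]
 [0.594  0.0299 0.1388]
 [0.5507 0.0397 0.1038]]
```

```bash
python3 -m pendant '[[[2,-5,30],[0,0,0.003]],[[4,-11,60],[0,0.007,0.006]],[[4,-11,80],[0,0.007,0.006]],[[4,-11,88],[0,0.007,0.006]],[[4,-18,90],[0,0.007,0.006]],[[4,-26,90],[0,0.007,0.006]],[[4,-34,90],[0,0.007,0.006]],[[4,-36,90],[0,0.007,0.006]],[[4,-36,90],[0,0.007,0.006]]]'; python3 -c "
from m import *
tv([.545,.0409,.16])"
```

```text
time_s: 19.3
tcp_pos: [0.5243, 0.0426, 0.1607]
ee_rot: [[-0.228, -0.974, -0.001], [-0.974, 0.228, -0.006], [0.006, -0.0, -1.0]]
wrist_force: [0.2, -0.5, -0.1]
gripper_width: 0.003
gripper_force: 0.0
[ -3.1 -20.6   0.6] [-0.0004 -0.0056 -0.0072] [0.5243 0.0426 0.1607] [ 22.4617  20.4644 -23.5735   0.3825 -46.1327 -35.8923] [ 0.167  -0.4697 -0.0739]
```

```bash
python3 -m pendant '[[[-1,-5,0],[0,0,0]],[[-1,-9,-2],[0,0,0]],[[-1,-14,-4],[0,0,0]],[[-1,-18,-6],[0,0,0]],[[-1,-23,-8],[0,0,0]],[[-1,-27,-10],[0,0,0]],[[-1,-32,-12],[0,0,0]],[[-1,-37,-15],[0,0,0]],[[-1,-37,-15],[0,0,0]]]'; python3 -c "
from m import *
tv([.594+.004,.0299-.001,.185])"
```

```text
time_s: 20.2
tcp_pos: [0.561, 0.0351, 0.1755]
ee_rot: [[-0.227, -0.974, -0.0], [-0.974, 0.227, -0.006], [0.006, -0.001, -1.0]]
wrist_force: [0.4, 0.0, -0.0]
gripper_width: 0.006
gripper_force: 0.1
[ -2.3 -37.4  -9.5] [-0.0011 -0.006  -0.0069] [0.561  0.0351 0.1755] [ 20.2399  22.425  -17.6331   0.4172 -50.0762 -33.6542] [ 0.3804  0.0447 -0.0135]
```

```bash
python3 -m pendant '[[[0,-4,-2],[0,0,0]],[[0,-8,-4],[0,0,0]],[[0,-12,-5],[0,0,0]],[[0,-15,-7],[0,0,0]],[[0,-18,-8],[0,0,0]],[[0,-18,-8],[0,0,0]]]'; python3 - <<'E'
from m import *
b=cap("side","side10");a=cap("scene","scene10")
q=(.663,.0143,np.radians(-12.75))
for v in (0,.02,.04,.055): print(v,proj(b,bed(q,[-.1+v,-.098,.024]))[0].round(0),proj(b,bed(q,[-.1+v,-.06,.024]))[0].round(0))
h=cv2.cvtColor(b["frame"],cv2.COLOR_RGB2HSV)
for y in range(176,236,2): print(y,"".join("#" if s<50 and v>70 else "." for s,v in h[y,265:350,1:]))
E
```

```text
time_s: 20.8
tcp_pos: [0.5773, 0.0313, 0.1829]
ee_rot: [[-0.227, -0.974, -0.003], [-0.974, 0.227, -0.007], [0.007, 0.002, -1.0]]
wrist_force: [-2.5, 2.4, 0.3]
gripper_width: 0.005
gripper_force: 1.4
0 [282. 220.] [282. 210.]
0.02 [289. 218.] [289. 208.]
0.04 [297. 215.] [297. 205.]
0.055 [302. 213.] [302. 203.]
176 ..............................###########............................................
178 .............................#########...............................................
180 .............................#########...............................................
182 ............................##########...............................................
184 ............................##########...............................................
186 ............................##########...............................................
188 ............................##########...............................................
190 .............................##########..............................................
192 ..............................########.........................
[... 1212 characters left out ...]
......................#############################...................
222 ....................................#########################........................
224 ............................#############.....#########..............................
226 ......................#####################..###.....................................
228 ...................#######################...........................................
230 ..................###################................................................
232 ...................#########.........................................................
234 ....................#####............................................................
```

```bash
python3 -m pendant '[[[0,-3,-1],[0,0,0]],[[0,-5,-2],[0,0,0]],[[0,-7,-3],[0,0,0]],[[0,-9,-4],[0,0,0]],[[0,-9,-4],[0,0,0]],[[0,-9,-4],[0,0,0]]]'
```

```text
time_s: 21.5
tcp_pos: [0.5788, 0.0307, 0.1832]
ee_rot: [[-0.229, -0.973, -0.022], [-0.973, 0.229, -0.005], [0.009, 0.02, -1.0]]
wrist_force: [-17.4, 13.2, 0.8]
gripper_width: 0.006
gripper_force: 9.8
```

```bash
python3 -m pendant '[[[0,10,0],[0,0,0]],[[0,30,0],[0,0,0]],[[0,60,0],[0,0,0]],[[0,70,-20],[0,0,0]],[[0,70,-60],[0,0,0]],[[0,70,-110],[0,0,0]],[[0,70,-130],[0,0,0]],[[0,70,-130],[0,0,0]]]'; python3 - <<'E'
from m import *
cap("side","side11");cap("scene","scene11")
q=(.663,.0143,np.radians(-12.75))
def bar(n,y0,y1,x0,x1):
    c=load(n);h=cv2.cvtColor(c["frame"],cv2.COLOR_RGB2HSV);o=[]
    for y in range(y0,y1,2):
        x=np.flatnonzero((h[y,x0:x1,1]<50)&(h[y,x0:x1,2]>70)); o.append((y,x.min()+x0,x.max()+x0) if len(x) else (y,))
    return o
print(bar("side1",196,222,270,300));print(bar("side11",190,214,285,315))
b=load("side11")
for v in(0,.05,.055): print(v,[proj(b,bed(q,[-.1+v+s,-.07,z]))[0].round(1).tolist() for s,z in((-.007,.017),(-.007,.031),(.007,.031),(.007,.017))])
a=load("scene11");h=cv2.cvtColor(a["frame"],cv2.COLOR_RGB2HSV)
for v in(0,.05,.055): print(v,proj(a,bed(q,[[-.1+v,-.08,.031],[-.093+v,-.098,.031],[-.093+v,.098,.031]])).round(1).tolist())
for y in range(195,262): print(y,"".join("#" if s<60 and v>60 else "." for s,v in h[y,255:395,1:]))
E
```

```text
time_s: 22.3
tcp_pos: [0.5206, 0.046, 0.322]
ee_rot: [[-0.227, -0.974, 0.01], [-0.974, 0.227, -0.003], [0.001, -0.01, -1.0]]
wrist_force: [-0.5, 0.1, -0.9]
gripper_width: 0.003
gripper_force: 0.0
[(196, np.int64(275), np.int64(284)), (198, np.int64(277), np.int64(284)), (200, np.int64(278), np.int64(285)), (202, np.int64(279), np.int64(284)), (204, np.int64(279), np.int64(284)), (206, np.int64(279), np.int64(284)), (208, np.int64(279), np.int64(284)), (210, np.int64(279), np.int64(284)), (212, np.int64(279), np.int64(284)), (214, np.int64(278), np.int64(284)), (216, np.int64(278), np.int64(284)), (218, np.int64(278), np.int64(285)), (220, np.int64(280), np.int64(286))]
[(190, np.int64(286), np.int64(302)), (192, np.int64(295), np.int64(302)), (194, np.int64(296), np.int64(302)), (196, np.int64(296), np.int64(303)), (198, np.int64(296), np.int64(302)), (200, np.int64(296), np.int64(302)), (202, np.int64(296), np.int64(303)), (204, np.int64(297), np.int64(303)), (206, np.int64(296), np.int64(303)), (208, np.int64(296), np.int64(303)), (210, np.int64(296), np.int64(303)), (212, np.int64
[... 9405 characters left out ...]
.....##########.........................................................................................................
258 ..........................#.########........................................................................................................
259 ...........................##########.......................................................................................................
260 ............................##########......................................................................................................
261 ............................##########......................................................................................................
```

```bash
python3 - <<'E'
from m import *
w=cap("wrist","wrist12");q=(.663,.0143,np.radians(-12.75))
for v in(.050,.055): print(v,proj(w,bed(q,[[-.107+v,y,.031] for y in(-.08,-.05)]+[[-.093+v,y,.031] for y in(-.08,-.05)])).round(1).tolist())
print("tab top -x edge",[proj(w,bed(q,[[-.107+v,-.032,.056],[-.107+v,.01,.056],[-.097+v,-.032,.056],[-.097+v,.01,.056]])).round(1).tolist() for v in(.05,.055)])
print("crayon b/a butt, ours", [proj(w,bed(q,[[-.072,y-.013,.013],[-.072,y+.013,.013]])).round(1).tolist() for y in(-.052,0)])
h=cv2.cvtColor(w["frame"],cv2.COLOR_RGB2HSV)
for y in range(40,244,5): print("%3d"%y,"".join("#" if s<60 and v>60 else ("b" if v<130 and s>100 else ".") for s,v in h[y,60:330:2,1:]))
E
```

```text
0.05 [[187.2, 112.9], [190.2, 148.0], [170.3, 112.8], [173.8, 148.6]]
0.055 [[181.3, 112.8], [184.5, 148.2], [164.1, 112.8], [167.8, 148.9]]
tab top -x edge [[[197.3, 172.0], [201.0, 219.6], [185.0, 172.9], [189.3, 221.2]], [[191.2, 172.4], [195.2, 220.4], [178.7, 173.3], [183.3, 222.0]]]
crayon b/a butt, ours [[[201.8, 129.7], [203.8, 157.4]], [[205.7, 183.8], [207.6, 209.0]]]
 40 ################bb.....................................................................................................................
 45 ###############b.......................................................................................................................
 50 #########.###..........................................................................................................................
 55 .......................................................................................................................................
 60 .......................................................................................................................................
 65 ...............
[... 4320 characters left out ...]

220 ............bbbbbbb...................bbb.......bbbbbbbb.....##########bbbbbbbbbbbbbb.bbbbbbbbbbb......................................
225 ................bbb....................bb.....bb.bbbbbbb.....##########.bbbbbbbbbbbbbb.bbbbbbbbbb......................................
230 .................bbb...................bbb.....bbbbbbb.......##########...bbbbbb.bbbbbb.bbbbbbbbb......................................
235 .................bbb...................bbbbbbbbbbbbbbbbbbbbbb###########..bbbbbb....bbb.bbbbbbbbb......................................
240 .................bbb.....bbbbbbbbbbbbbbbbbbbbbbbbbbbbbbbbbbbb###########bbbbbbb.bbbbbbbb.bbb..b........bbbb..........bbb...............
```

```bash
python3 -m pendant '[[[0,0,40],[0,0,0]],[[0,0,85],[0,0,0]],[[0,0,120],[0,0,0]],[[0,-20,130],[0,0,0]],[[0,-45,130],[0,0,0]],[[0,-60,130],[0,0,0]],[[0,-68,128],[0,0,0]],[[0,-74,126],[0,0,0]],[[0,-78,124],[0,0,0]],[[0,-78,124],[0,0,0]]]';  python3 -m pendant '[[[0,0,0],[0,0,0]],[[0,0,0],[0,0,0]],[[0,10,2],[0,0,0]],[[0,30,4],[0,0,0]],[[0,70,6],[0,0,0]],[[0,78,-34],[0,0,0]],[[0,78,-84],[0,0,0]],[[0,78,-124],[0,0,0]],[[0,78,-124],[0,0,0]],[[0,78,-124],[0,0,0]]]'; python3 - <<'E'
from m import *
for n in("wrist12","wrist13"):
    if n=="wrist13": w=cap("wrist",n)
    w=load(n);h=cv2.cvtColor(w["frame"],cv2.COLOR_RGB2HSV);q=(.663,.0143,np.radians(-12.75))
    print(n,[(y,int((x:=np.flatnonzero((h[y,150:205,1]<60)&(h[y,150:205,2]>60))).min()+150),int(x.max()+150)) for y in range(112,170,8)], proj(w,bed(q,[[-.107+.05,-.08,.031],[-.107+.055,-.08,.031]])).round(1).tolist())
E
```

```text
time_s: 23.45
tcp_pos: [0.5802, 0.0297, 0.1846]
ee_rot: [[-0.231, -0.972, -0.041], [-0.973, 0.231, -0.004], [0.014, 0.039, -0.999]]
wrist_force: [-28.4, 19.8, 1.6]
gripper_width: 0.003
gripper_force: 15.4
time_s: 24.45
tcp_pos: [0.518, 0.0459, 0.3166]
ee_rot: [[-0.228, -0.974, -0.002], [-0.974, 0.228, -0.006], [0.006, 0.001, -1.0]]
wrist_force: [0.3, -0.3, -0.9]
gripper_width: 0.008
gripper_force: 0.0
wrist12 [(112, 170, 187), (120, 171, 187), (128, 172, 188), (136, 172, 189), (144, 173, 190), (152, 173, 190), (160, 175, 191), (168, 176, 192)] [[187.2, 112.9], [181.3, 112.8]]
wrist13 [(112, 168, 185), (120, 169, 186), (128, 170, 187), (136, 171, 188), (144, 171, 189), (152, 172, 189), (160, 173, 190), (168, 174, 190)] [[186.0, 112.9], [180.0, 112.9]]
```

```bash
python3 - <<'E'
from m import *
w=load("wrist13");f=w["frame"].astype(int);q=(.663,.0143,np.radians(-12.75))
for n,B in(("a butt",[-.072,-.052,.013]),("b butt",[-.072,0,.013]),("lip top near",[-.072,-.026,-.002]),("lip top far",[-.079,-.026,-.002]),("rail end low -92",[-.08,-.092,-.013]),("a left",[-.0,-.065,.013]),("a right",[0,-.039,.013]),("a tip",[.068,-.052,0]),("ours cone/barrel",[.055,.052,.013]),("crossrail low near",[-.049,-.026,.005]),("up rail",[.049,-.026,.005]),("up rail2",[.035,-.026,.005])): print(n,proj(w,bed(q,B))[0].round(1))
for y in (133,143,150,168,172,195): print(y,[f"{x}:"+"/".join(map(str,f[y,x])) for x in range(186,246,2)])
E
```

```text
a butt [201.7 143.8]
b butt [205.6 196.8]
lip top near [200.5 168.8]
lip top far [207.4 168.4]
rail end low -92 [201.3 101.1]
a left [115.  131.3]
a right [119.5 161.9]
a tip [ 22.5 148.8]
ours cone/barrel [ 63.4 269.8]
crossrail low near [178.  171.4]
up rail [ 56.3 179.7]
up rail2 [ 76.  178.4]
133 ['186:236/233/227', '188:87/79/71', '190:77/57/43', '192:79/59/47', '194:76/56/37', '196:76/56/47', '198:71/55/38', '200:84/61/46', '202:100/69/53', '204:84/61/46', '206:103/75/48', '208:100/71/46', '210:186/118/68', '212:122/97/68', '214:122/95/66', '216:128/98/70', '218:130/98/71', '220:126/99/70', '222:126/98/67', '224:127/100/69', '226:122/96/69', '228:116/90/60', '230:116/92/60', '232:118/89/64', '234:118/89/61', '236:115/90/63', '238:246/193/127', '240:238/193/131', '242:239/194/130', '244:242/200/131']
143 ['186:235/235/230', '188:160/157/150', '190:70/50/36', '192:77/55/46', '194:71/51/41', '196:72/56/43', '198:66/49/40', '200:117/77/52', '202:103/71/52', '204:68/50/38', '206:103/71/43', '208:103/70/43', '210:102/69/49', '212:114/89/63', '214:119/92/65', '216:245/193/128', '218:2
[... 1635 characters left out ...]
60', '226:128/97/67', '228:127/94/66', '230:131/98/67', '232:123/94/66', '234:123/95/65', '236:125/97/67', '238:119/87/64', '240:81/57/37', '242:236/193/126', '244:231/183/121']
195 ['186:216/212/203', '188:254/254/253', '190:245/244/239', '192:237/239/232', '194:231/228/224', '196:186/184/177', '198:75/66/63', '200:70/50/43', '202:64/44/26', '204:69/47/34', '206:62/48/36', '208:61/46/44', '210:107/74/53', '212:95/64/41', '214:95/67/45', '216:132/100/73', '218:122/98/69', '220:126/98/65', '222:132/105/71', '224:128/99/69', '226:123/97/64', '228:121/97/68', '230:122/97/69', '232:122/95/59', '234:128/100/70', '236:128/96/65', '238:128/95/64', '240:124/93/67', '242:134/107/73', '244:123/93/66']
```

```bash
python3 - <<'E'
from m import *
a=cap("scene","scene13");b=cap("side","side13")
for c in(load("scene5"),a):
    v=c["frame"][228:266,308:382].astype(int).sum(2)//3
    for i,row in enumerate(v[::1]): print(228+i,"".join(" .:-=+*#%@"[min(9,t//24)] for t in row)) if c is a else None
t=load("scene5")["frame"];
for n,(x,y) in dict(a=(313,256),b=(337,247),ours=(365,242)).items():
    T=t[y-8:y+9,x-8:x+9]; S=a["frame"][y-22:y+23,x-22:x+23]
    m=cv2.matchTemplate(S,T,cv2.TM_CCOEFF_NORMED);_,s,_,l=cv2.minMaxLoc(m);print(n,"shift",l[0]-14,l[1]-14,round(s,2))
q=(.663,.0143,np.radians(-12.75));print(proj(a,bed(q,[[.011+.07,.052,0],[.031+.07,.052,0]])))
print(proj(load("wrist13"),bed(q,[[.0,.052,.013]])))
E
```

```text
228 =:    ................:::::::.       ................:::-+++++++=+========
229 -:.    ................:::::::..     . ...............:::==++++++========+
230 -:.      ...............::::-:::.   .  ................:::--+++==+=====+++
231 ::...    ................::.:::-:.       ...............::-:-++==++===++++
232 ::.::.    ..................::-:::.    . .................:---+=++++++++++
233 ::::-:     .................:-:::::.      ................:--:=++++++=++++
234 .:-:::.     ................::::::::.      .............:.:::.===+++++=+++
235 ::-::::.     ................:::::::.       .........::--:.::.---=++++++==
236 ::::::::.  .   ...............:::::::. ...    .....:-===--:::::---=++++++=
237 :::::::::.   . ...............::==-..:::--.   ....:=======-:::-----+++++++
238 :::::::-:.     ................:==--:------.   ...-=======-:::-=--:-++++++
239 .:::::......     ............:.:----------=:    .:-=======-------:::-+++++
240 ..:::........     ........:::-:.--:--------:    .--========-:----::::-++++
241 ..::.......::      .....:-===--:-::--------:.   :---=======-:----::::
[... 1317 characters left out ...]
.........  .:-:.........:::=+=:
259 .:---=====-:------:::::--:--::.....................-=-.:-:........:::=====
260  ..:--=====----:::::-:--::::.......:............---===:.-:.........:======
261 :::.::-===-:.::::::----::::.........::.::....-=-====-=-.:...........======
262 ::--:.:-=--:..::---:.:::::::::......::::::.--======-----::........========
263 --::::.::::..:----::::::::::::.....:::::=--++=-===--=-----:.......:=======
264 ::::-::::....:-::::::::::::::::::::::=--+=++====-----------:.....========+
265 ::::::::::.:::::::::::::::::::::::::=+==+++=+===-----------:...:-======+==
a shift 0 0 1.0
b shift 0 0 1.0
ours shift 0 0 1.0
[[370.1241 248.437 ]
 [375.8013 253.9064]]
[[132.9593 258.1221]]
```

```bash
python3 - <<'E'
from m import *
w=load("wrist5");f=w["frame"].astype(int)
for X in(.663,.6582):
    q=(X,.0143+(.663-X)*.22,np.radians(-12.75));print(X)
    for n,B in(("lip far/near",[[-.079,.026,-.002],[-.072,.026,-.002]]),("tooth lowrail",[[-.049,.026,.005],[-.035,.026,.005]]),("tooth uprail",[[.035,.026,.005],[.049,.026,.005]]),("bar v0",[[-.107,.08,.031],[-.093,.08,.031]]),("bar v.005",[[-.102,.08,.031],[-.088,.08,.031]])): print(n,proj(w,bed(q,B)).round(1).tolist())
q=(.663,.0143,np.radians(-12.75));x=int(proj(w,bed(q,[-.042,.026,.005]))[0][0]);xb=int(proj(w,bed(q,[-.1,.08,.031]))[0][0]);print(x,xb)
print("tooth col",[f"{y}:"+"/".join(map(str,f[y,x])) for y in list(range(78,102,2))+list(range(118,154,2))+list(range(210,246,2))])
print("bar col",[f"{y}:"+"/".join(map(str,f[y,xb])) for y in range(34,76,2)])
E
```

```text
0.663
lip far/near [[248.9, 95.3], [249.2, 104.9]]
tooth lowrail [[249.3, 135.9], [249.8, 154.1]]
tooth uprail [[252.3, 237.5], [252.7, 252.8]]
bar v0 [[326.0, 46.1], [325.2, 69.6]]
bar v.005 [[325.8, 54.6], [325.0, 77.8]]
0.6582
lip far/near [[248.4, 88.9], [248.7, 98.7]]
tooth lowrail [[248.8, 130.1], [249.4, 148.6]]
tooth uprail [[251.9, 233.4], [252.3, 248.9]]
bar v0 [[326.7, 37.6], [325.9, 61.7]]
bar v.005 [[326.4, 46.3], [325.6, 70.1]]
249 325
tooth col ['78:114/90/62', '80:112/83/58', '82:109/84/59', '84:108/85/56', '86:116/91/61', '88:147/97/53', '90:210/137/72', '92:211/134/74', '94:221/144/74', '96:237/158/87', '98:122/85/56', '100:249/203/132', '118:229/183/118', '120:223/173/117', '122:226/176/115', '124:234/185/125', '126:250/200/131', '128:66/41/24', '130:135/86/48', '132:220/142/74', '134:230/152/80', '136:234/156/84', '138:237/155/82', '140:235/157/86', '142:231/151/80', '144:231/150/80', '146:235/152/78', '148:153/120/82', '150:149/116/74', '152:150/113/74', '210:253/228/156', '212:252/227/152', '214:250/218/142', '216:249/218/143', '218:255/225/145', '220:85/52/34', '222:90/58/35', '224:89/59/38', '226:104/67/35', '228:80/50/27', '230:91/58/30', '232:112/70/45', '234:180/112/58', '236:233/155/80', '238:234/156/79', '240:250/170/87', '242:50/36/21', '244:54/35/31']
bar col ['34:97/70/45', '36:97/67/37', '38:245/164/89', '40:238/160/86', '42:255/169/90', '44:135/133/128', '46:167/162/154', '48:160/153/147', '50:163/161/153', '52:164/163/157', '54:173/163/159', '56:170/165/157', '58:165/163/157', '60:167/165/160', '62:169/164/157', '64:161/156/151', '66:126/120/116', '68:116/112/102', '70:122/116/111', '72:128/125/119', '74:131/128/120']
```

```bash
python3 -c "
from station import r
print(r.sense()['time_s'],r.finish_job())"
```

```text
the job is handed in; nothing more can be done
24.6 None
```

I handed the job in at 24.6 s: the crayon is in the empty slot point up, the tin stands upright midway between bowl and pot, and the keeper is pushed home. `finish_job` gave no verdict; camera measurements put each within its limits, though the keeper's home position comes from a re-measured rack position and a stop that held under about 35 N.

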